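Scan the tea tins on the slide-table tag reader

ROBOT

A 6-joint arm with a two-finger parallel gripper is mounted at the origin on the work surface. World frame = base frame: x ahead of the robot, y to its left, z up, the work surface at z = 0. Lengths are in m, angles in rad, forces in N, time in s.
With the tool pointing down it reaches from about 0.25 to 0.775 m from the base axis. Payload 4 kg.
Tool frame: the origin (TCP) lies on the centre line of the jaws, within the pads' length; the fingertips stand 14 mm ahead of it and the grasp point (between the pads) lies 5 mm behind it (arm.tip_reach is the distance from the TCP to the fingertips, in m); z points along the fingers, x is the direction in which the jaws open and shut, and the axes are right-handed (so a half turn about z gives the same grasp; the last joint's range is limited). The gripper opens to 94 mm and grips with 3 to 60 N. Pads are 16 mm wide; open, the fingers measure 119 mm over their backs; the gripper's body (75 mm by 177 mm) begins 78 mm behind the grasp point.
Start: joints at [1.084, 0.087, 1.371, -0, 1.684, -0.103], TCP at [0.206, 0.51, 0.22] pointing down, gripper open.
Joint ranges: [-3.1, 3.1], [-0.76, 2.03], [0.27, 2.55], [-1.08, 4.22], [0.17, 2.65], [-2.57, 2.57]. Speed limits (rad/s): [2.79, 2.79, 3.14, 3.14, 3.14, 3.14].

INTERFACE

Orientations are given as a unit quaternion [x, y, z, w].
In Python, from rig import monitor, viewer, order, arm gives the robot as it stands. The module is installed in compiled form; this text tells all that it offers.
- The arm moves only by the tool drive_tool, never from a script. Its argument "plan" is a list that holds one entry, the list of rows, each a list of 7 numbers: the shift along the tool's x, y, z in units of 0.1 m (1.0 is 0.1 m), then the turn, a rotation vector about the tool's x, y, z in units of pi rad (1.0 is pi rad), then the closure, from 0 (fully open) to 1 (shut). A call has 1 to 12 rows; each row is the pose to reach, as a shift and turn from the pose commanded when the call began, along the tool's axes at that moment, turning the shorter way round; what a row does not reach only later rows make up. A row lasts 1/10 s, in which the tool goes at most 50 mm and 8.59 degrees, less where a joint would pass 70% of its speed; a pose out of reach is approached as far as the arm can. A call with a number of a shift or a turn outside -1 to 1 is refused whole. A call with a gripper value outside its range is refused whole. The fingers move at their own pace and stop on an object; "force" is the grip in N (left out, the last holds). Time passes only in rows, so rows that repeat a pose let the fingers close. It gives the time, the measured TCP pose, the force and the opening at its end, in the units of the state.
- monitor.read_state(): the state, without advancing time (a new reading comes with each control period).
- viewer.capture(name): name is "side" or "top"; returns the picture (480x640x3 uint8, red, green, blue); there is no depth.
- viewer.camera_params(name): a dict with "fx", "fy", "cx", "cy" (pixels), "cam_to_world" (4x4, takes a point from camera to world coordinates). Camera axes: x right, y down, z forward; pixel columns grow to the right and rows downward; lengths in m; the calibration is good to about 2 mm. A picture is of the moment at which its call begins. camera_params takes no time and is no camera call.
- order.sign_off(): hands the job in, once; it reports no verdict.
Trained networks look in the newest picture that a camera, given by its name, has taken for a name from the list of things; names that differ only in an ending like _2 or _b are one class to them, and where a whole thing is asked for, a point or a joint stands for the part that bears it (a point fixed in the world has none). Each returns a list of dicts, best first, with "confidence" (0 to 1); they miss things now and then, are a little off and sometimes report something else, mostly with a low value. They report only what shows in the picture. A call takes as long as a camera call.
- viewer.search_frame(query, camera): "location" ([x, y, z] in m, in world coordinates, good to about 4 mm: the middle of the surface that is visible of it).
- viewer.regions_of(query, camera): "region" (480x640 bool, what is visible of it).
The state is a dict: "t": time; "qpos": joint angles; "qd": joint speeds; "joint_efforts": joint torques, N m; "ee_pos": TCP position; "tool_rot": TCP orientation; "contact_force": force on the tool from outside, world axes, zero at the start; "moment": the same for the moment, N m; "gripper_width": finger opening in m.
Only numpy, scipy, OpenCV 4.12 (cv2) and the standard library are available. Lean on these libraries where they do the work, as an engineer would, in place of code of your own. Each camera call takes 0.05 s, during which the arm holds its last target.

TASK

Check the tea tins standing on the dresser on the tag reader: throw its lock lever into the free notch (leaning away from the carrier), stand every tin upright in a well of its own in the carrier, and slide the carrier by its post so that each tin's lid button stops right under the fixed pointer and rests there for about a second, in the order round, square, six-sided, oblong (whichever are there). Then slide the carrier fully home with all the tins still standing in it and throw the lever back into the locked notch. Don't bump the pointer, and leave the mug, jar and spoon where they are.

Things in the scene. Friction and masses are not known exactly. Their poses are not given: they have to be found in the camera images.
- tin_round: Plain metal tea tin, round, 53 mm across; straight-sided, lid included 80 mm tall, with a 12 mm button 4 mm high in the centre of the lid; weighted base, about 150 g. Origin: centre of its underside, z up. May be absent.
- tin_square: Plain metal tea tin, square, 49 x 49 mm, sides along its x and y; straight-sided, lid included 80 mm tall, with a 12 mm button 4 mm high in the centre of the lid; weighted base, about 150 g. Origin: centre of its underside, z up. May be absent.
- tin_hex: Plain metal tea tin, six-sided, 51 mm across flats; one pair of flats faces its +y and -y (the other pairs 60 degrees on); straight-sided, lid included 80 mm tall, with a 12 mm button 4 mm high in the centre of the lid; weighted base, about 150 g. Origin: centre of its underside, z up. May be absent.
- tin_oblong: Plain metal tea tin, oblong, 67 mm along its x, 46 mm along its y; straight-sided, lid included 80 mm tall, with a 12 mm button 4 mm high in the centre of the lid; weighted base, about 150 g. Origin: centre of its underside, z up. May be absent.
- reader: The tag reader's grey base, standing fixed on the dresser, 480 x 340 x 10 mm. Origin on the dresser top below the middle of the carrier when the carrier is home; its x is the direction in which the saddle slides (away from the robot), its y the carrier's slide direction. A 24 mm column stands 315 mm along +x, 80 mm along -y.
- pointer_tip (a point): Tip of the fixed pointer, 136 mm above the dresser: a small cone pointing down under the very end of a level bar (12 mm wide, underside 8 mm and top 20 mm above the tip) that comes from the column, lying along reader +x from the tip. The lid buttons pass 9 mm below the tip.
- saddle (a joint): Lower slide, m: 0 = home (stop nearest the robot), grows to 0.195 as the saddle and carrier move along reader +x. Light friction, stays where left.
- carrier (a joint): Upper slide, m: 0 = home (stop on the lever's side), goes down to -0.160 as the carrier moves along reader -y. Light friction, stays where left.
- carrier_mid (a point): Middle of the carrier, on its floor (43 mm above the dresser); axes parallel to the reader's. The carrier is a 192 mm square grey open crate with walls and a cross divider 4 mm thick, 38 mm high above the floor, making four square wells 90 mm wide.
- well0 (a point): Middle of the floor of one of the carrier's four wells (near the post, lever side).
- well1 (a point): Middle of the floor of one of the carrier's four wells (near the post, side away from the lever).
- well2 (a point): Middle of the floor of one of the carrier's four wells (far from the post, lever side).
- well3 (a point): Middle of the floor of one of the carrier's four wells (far from the post, side away from the lever).
- post_top (a point): Top centre of the carrier's upright square post (22 x 22 mm, 95 mm tall, top 133 mm above the dresser), standing 24 mm outside the crate's robot-side wall; hold it to slide the carrier.
- lever_grip (a point): Centre of the lever's black handle bar: a level cylinder 22 mm in diameter and 34 mm long along reader x, 85 mm from the lever's hinge. Nothing within 25 mm of its ends, so it can be pinched end to end from above.
- lever_hinge (a point): Point on the lever's hinge axis, which runs along reader x, 55 mm above the dresser.
- lever (a joint): Lock lever, rad: 0 = locked notch (leaning 0.4 rad towards the carrier, its toothed tail dropped into the carrier's catch, which only fits when the carrier is home within about 4 mm); 0.8 = free notch (leaning 0.4 rad away from the carrier). A spring detent pulls it into the nearer notch; the middle (0.4) is the ridge.
- mug: Cream ceramic mug, 80 mm across, 90 mm tall, handle on its +y. Bystander. Origin: centre of its underside.
- sugar_jar: Glass sugar jar with red twist cap, 72 mm across, 110 mm tall. Bystander. Origin: centre of its underside.
- teaspoon: Stainless teaspoon, 140 mm long along its x, lying flat. Bystander. Origin: under its middle.
- pointer: The pointer bar with the cone at its end (see pointer_tip). Origin at the tip.

How it is judged:
By the outcome, as a careful person would: the job done as asked, in the order asked, and still so for the second after the job is handed in, with the robot touching nothing.
Of tin_round, tin_square, tin_hex, tin_oblong only 3 to 4 are there at a start; the rules pass over those that are not, and their reading is None.
At some moment in a run one of tin_round, tin_square, tin_hex, tin_oblong may be knocked a few centimetres aside while the robot is not near it.
It also fails if it takes over 210 s, if anything falls off the work surface, if the arm or the gripper's body presses on something with over 40 N, if the wrist force passes 120 N, or if a joint passes its speed limit or range.

## Working session

There is one attempt and no reset: what is moved stays moved. The work goes in short steps, Python scripts to look and compute and a tool call to move; the robot and the scene stay as the last step left them, time stands still between calls to the robot, and variables do not carry over. Pictures are saved under pics/ and viewed, and the job is handed in when it is done.

Besides the shell and the picture viewer there is one more tool, called after "Request:" by a JSON object that holds its "fn" and its "kwargs", one argument or row to a line. drive_tool: Moves the arm, as the interface text tells. Its arguments: {"type":"object","properties":{"plan":{"type":"array"},"force":{"type":"number"}},"required":["plan"]}

```bash
mkdir -p pics; ls
python3 - <<'E'
from rig import monitor, viewer, order, arm
import cv2
s=monitor.read_state()
for k,v in s.items(): print(k,v)
for c in ["side","top"]:
    im=viewer.capture(c); cv2.imwrite(f"pics/a_{c}.png",im[:,:,::-1])
    p=viewer.camera_params(c); print(c,p)
for n in ["tin_round","tin_square","tin_hex","tin_oblong","lever_grip","post_top","reader","mug","sugar_jar","teaspoon","pointer","carrier_mid"]:
    for c in ["side","top"]:
        print(n,c,[([round(x,3) for x in d["location"]],round(d["confidence"],2)) for d in viewer.search_frame(n,c)][:3])
print(monitor.read_state()["t"])
E
```

```text
pics
t 0.0
qpos [ 1.08390533e+00  8.79557123e-02  1.37224695e+00 -2.29924767e-05
  1.68357520e+00 -1.03094609e-01]
qd [-0.0009022  -0.00109534  0.00057301  0.00068641 -0.00163565  0.0005346 ]
joint_efforts [-6.75775882e-04 -3.40203452e+01 -3.02416849e+01  7.17112608e-02
  3.31567973e-02 -1.90738979e-04]
ee_pos [0.20571186 0.50952922 0.21830745]
tool_rot [ 8.28988569e-01  5.59264481e-01 -9.58447808e-04  5.24674848e-04]
contact_force [ 0.05472247  0.4452919  -0.40696914]
moment [ 0.00934409  0.00987848 -0.04151677]
gripper_width 0.09395650981182294
side {'fx': 561.3368450959127, 'fy': 561.3368450959127, 'cx': 318.2052406090727, 'cy': 242.07486969692442, 'cam_to_world': array([[ 0.96882932, -0.12444567,  0.21420324,  0.36309357],
       [-0.24661038, -0.56657388,  0.78624256, -0.92516057],
       [ 0.02351748, -0.81455958, -0.57960298,  0.80276191],
       [ 0.        ,  0.        ,  0.        ,  1.        ]])}
top {'fx': 606.2944268866846, 'fy': 606.2944268866846, 'cx': 327.8882590693222, 'cy': 241.08810256143522, 'cam_to_world': array([[-2.80240223e-02, -9.92030310e-01,  1.22843473e-0
[... 995 characters left out ...]
[0.559, -0.268, 0.012], 0.74), ([0.658, 0.095, 0.011], 0.6)]
mug side [([0.554, 0.289, 0.108], 0.71), ([0.774, -0.209, 0.061], 0.61)]
mug top [([0.791, -0.196, 0.043], 0.74)]
sugar_jar side [([0.716, -0.357, 0.079], 0.87), ([0.572, 0.154, 0.058], 0.5)]
sugar_jar top [([0.711, -0.328, 0.108], 0.65)]
teaspoon side [([0.52, -0.27, 0.015], 0.96), ([0.548, 0.292, 0.105], 0.26)]
teaspoon top [([0.56, -0.264, 0.011], 0.78), ([0.792, -0.197, 0.04], 0.19)]
pointer side [([0.816, 0.07, 0.156], 0.64)]
pointer top [([0.825, 0.075, 0.158], 0.61), ([0.713, -0.327, 0.11], 0.55)]
carrier_mid side [([0.574, 0.154, 0.057], 0.72)]
carrier_mid top [([0.547, 0.29, 0.136], 0.72), ([0.578, 0.16, 0.045], 0.63)]
1.3
```

View pics/a_top.png

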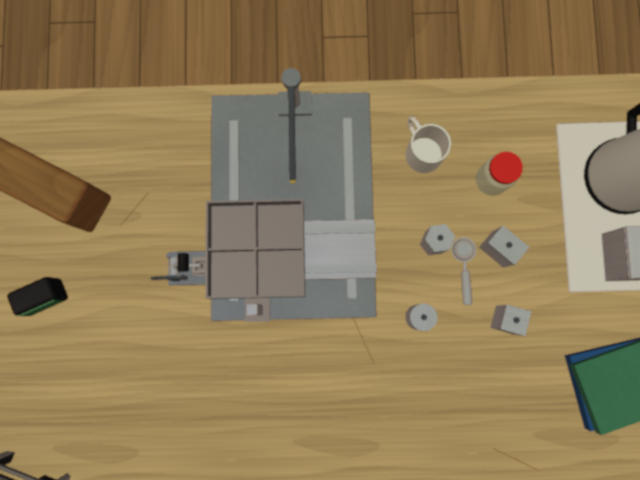

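View pics/a_side.png

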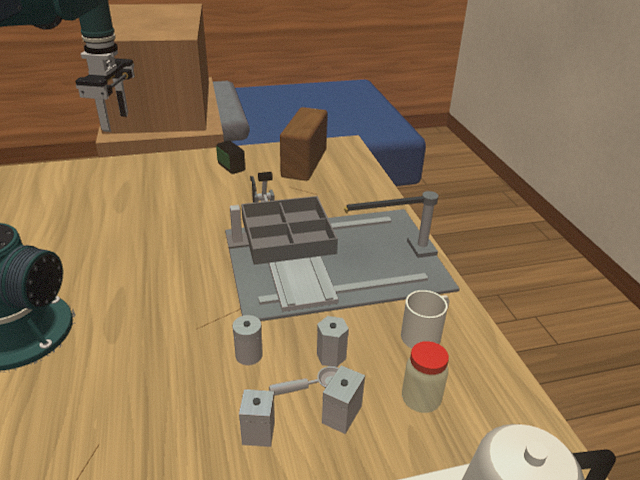

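All four tins are present: in the top view round is at (423,317), square at (515,320) or (507,245), and hex at (439,238). Next I'm fitting the reader's pose and the tins' poses from pixels.

```bash
cat > h.py <<'E'
import numpy as np, cv2
from rig import monitor, viewer, order, arm
def px2w(c,u,v,z):
    p=viewer.camera_params(c);T=p["cam_to_world"]
    d=T[:3,:3]@np.array([(u-p["cx"])/p["fx"],(v-p["cy"])/p["fy"],1.]);o=T[:3,3]
    return o+d*(z-o[2])/d[2]
def w2px(c,P):
    p=viewer.camera_params(c);T=p["cam_to_world"]
    q=T[:3,:3].T@(np.asarray(P,float)-T[:3,3]); return np.array([p["fx"]*q[0]/q[2]+p["cx"],p["fy"]*q[1]/q[2]+p["cy"]])
def crop(c,name,x0,y0,x1,y1,k,im=None):
    im=viewer.capture(c) if im is None else im
    cv2.imwrite("pics/"+name+".png",cv2.resize(im[y0:y1,x0:x1,::-1],None,fx=k,fy=k,interpolation=cv2.INTER_CUBIC)); return im
def quad(c,z,yaw,xy,dims): pass
E
python3 - <<'E'
from h import *
im=crop("top","b1",150,60,390,330,2.2*1.0)
crop("top","b2",400,220,540,340,5,im)
im=crop("side","b3",210,150,470,320,3)
crop("side","b4",220,300,380,450,4,im)
E
```

```text
(no output)
```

View pics/b1.png

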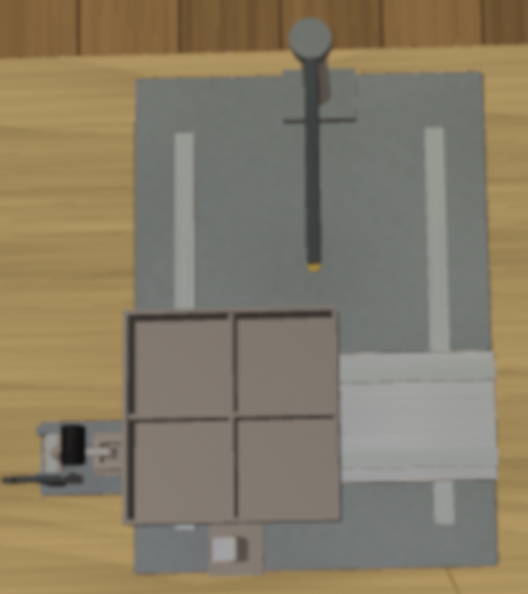

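View pics/b2.png

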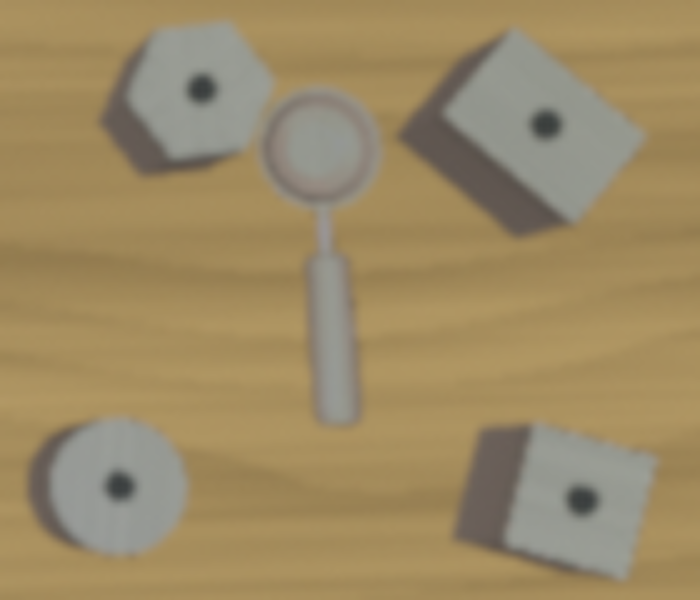

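View pics/b3.png

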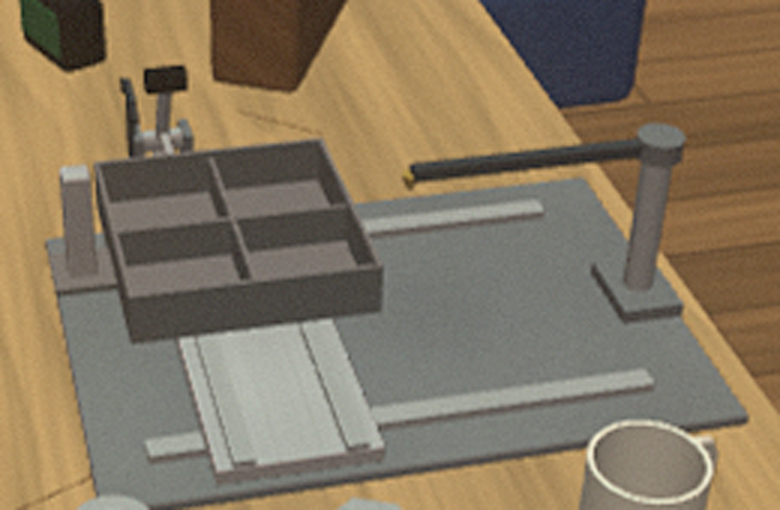

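View pics/b4.png

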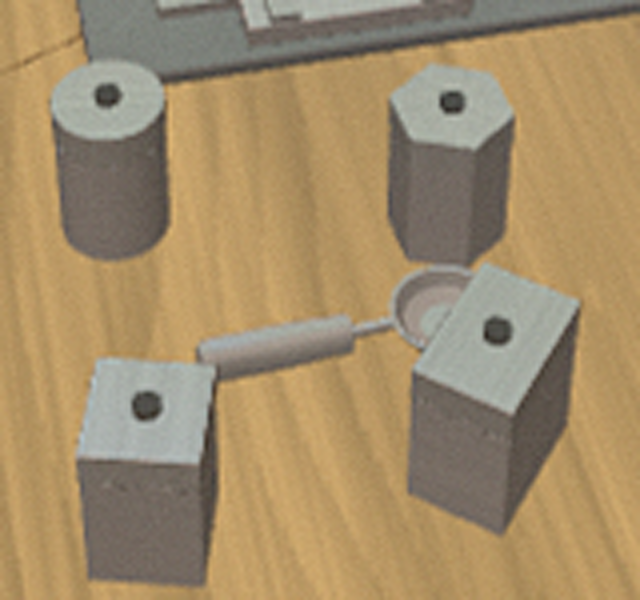

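```bash
cat >> h.py <<'E'
def tri(pt,ps):
    A=[];b=[]
    for c,(u,v) in (("top",pt),("side",ps)):
        o=viewer.camera_params(c)["cam_to_world"][:3,3]; d=px2w(c,u,v,0)-o; d/=np.linalg.norm(d)
        M=np.eye(3)-np.outer(d,d); A.append(M); b.append(M@o)
    x=np.linalg.lstsq(np.vstack(A),np.hstack(b),rcond=None); return x[0]
E
python3 - <<'E'
from h import *
b1=lambda x,y:(150+x/2.2,60+y/2.2)
b2=lambda x,y:(400+x/5,220+y/5)
b3=lambda x,y:(210+x/3,150+y/3)
b4=lambda x,y:(220+x/4,300+y/4)
f=lambda a:np.round(a,4)
cs=[px2w("top",*b1(*p),.081) for p in [(125,310),(338,310),(340,521),(123,523)]]
for c in cs: print(f(c))
m=np.mean(cs,0); print("mid",f(m)); 
e=[cs[0]-cs[1],cs[3]-cs[2]]; print("yaw of y axis",[np.degrees(np.arctan2(-a[0],a[1])) for a in e], [np.linalg.norm(a) for a in e])
e=[cs[0]-cs[3],cs[1]-cs[2]]; print("yaw x",[np.degrees(np.arctan2(a[1],a[0])) for a in e], [np.linalg.norm(a) for a in e])
cs=[px2w("side",*b3(*p),.081) for p in [(95,163),(322,141),(382,267),(125,310)]]  # nearrobot+y, far+y, far -y
print("side mid",f(np.mean(cs,0)),[f(c) for c in cs])
print("tip",f(tri(b1(314,269),b3(409,184))),f(px2w("top",*b1(314,269),.136)),f(px2w("side",*b3(409,184),.136)))
print("handle",f(tri(b1(72,445),b3(165,79))),"post",f(tri(b1(224,549),b3(75,174))))
print("column",f(px2w("top",*b1(311,40),.16)))
for n,p,q in [("round",(120,486),(107,95)),("square",(582,500),(147,405)),("hex",(202,89),(452,101)),("obl",(545,125),(497,330))]:
    print(n,f(tri(b2(*p),b4(*q))),f(px2w("top",*b2(*p),.084)),f(px2w("side",*b4(*q),.084)))
P=lambda p:px2w("top",*b2(*p),.08)
def ang(a,b): d=P(b)-P(a); return np.degrees(np.arctan2(d[1],d[0])),np.linalg.norm(d)
print("sq",ang((535,425),(505,545)),ang((655,455),(628,578)),ang((535,425),(655,455)),ang((505,545),(628,578)))
print("obl",ang((515,28),(645,135)),ang((443,113),(573,223)),ang((515,28),(443,113)),ang((645,135),(573,223)))
print("hex",ang((155,30),(232,22)),ang((172,160),(248,150)),ang((125,97),(155,30)),ang((248,150),(274,82)),ang((232,22),(274,82)),ang((125,97),(172,160)))
E
```

```text
[0.6759 0.2506 0.081 ]
[0.6705 0.0595 0.081 ]
[0.4818 0.0621 0.081 ]
[0.4854 0.253  0.081 ]
mid [0.5784 0.1563 0.081 ]
yaw of y axis [np.float64(-1.615475239098315), np.float64(-1.0813428597604577)] [np.float64(0.19120153318636066), np.float64(0.19098401546275914)]
yaw x [np.float64(-0.7295511006629337), np.float64(-0.7897531718048977)] [np.float64(0.19047402499295019), np.float64(0.18869045286415848)]
side mid [0.5792 0.1477 0.081 ] [array([0.4868, 0.2476, 0.081 ]), array([0.6757, 0.2428, 0.081 ]), array([0.6746, 0.0562, 0.081 ]), array([0.4799, 0.0442, 0.081 ])]
tip [0.6972 0.0769 0.1381] [0.6963 0.0773 0.136 ] [0.6998 0.0802 0.136 ]
handle [0.5517 0.2862 0.1301] post [0.4607 0.1584 0.1282]
column [0.8915 0.0743 0.16  ]
round [ 0.4372 -0.1675  0.0803] [ 0.4362 -0.1668  0.084 ] [ 0.4377 -0.1715  0.084 ]
square [ 0.4268 -0.3452  0.0803] [ 0.4259 -0.344   0.084 ] [ 0.4275 -0.3483  0.084 ]
hex [ 0.5905 -0.207   0.0806] [ 0.5892 -0.2061  0.084 ] [ 0.5904 -0.2104  0.084 ]
obl [ 0.5726 -0.3405  0.0803] [ 0.5712 -0.3392  0.084 ] [ 0.5726 -0.3435  0.084 ]
sq (np.float64(162.35054693103075),
[... 209 characters left out ...]
t64(0.04848925063181055))
obl (np.float64(-132.2240323994404), np.float64(0.06503536434876471)) (np.float64(-132.8565747123687), np.float64(0.06554805328948152)) (np.float64(137.2619150524437), np.float64(0.04468566200328511)) (np.float64(137.91197079153315), np.float64(0.04540762371974986))
hex (np.float64(-85.63058160855684), np.float64(0.030507963146653348)) (np.float64(-84.09530592602667), np.float64(0.030069273401982195)) (np.float64(-26.490278935446156), np.float64(0.029265723113301518)) (np.float64(-23.64180286691272), np.float64(0.028943296905016996)) (np.float64(-147.85749866361454), np.float64(0.02862324104891534)) (np.float64(-145.84122960555285), np.float64(0.030606130077663805))
```

```bash
cat >> h.py <<'E'
def where():
    s=monitor.read_state(); x,y,z,w=s["tool_rot"]
    from scipy.spatial.transform import Rotation as R
    M=R.from_quat(s["tool_rot"]).as_matrix()
    return np.array(s["ee_pos"]),M,s
def to(x,y,z,th=None):
    "shift in tool axes (0.1 m units) and z turn (pi units) to the target; th = tool x heading in deg (mod 180)"
    p,M,s=where(); d=M.T@(np.array([x,y,z])-p)*10
    h=np.degrees(np.arctan2(M[1,0],M[0,0])); q1,q6=s["qpos"][0],s["qpos"][5]
    t=""
    if th is not None:
        dd=(th-h+90)%180-90; t=f"turn z {-dd/180:.3f}/alt {-(dd-180*np.sign(dd))/180:.3f}"
    tilt=np.degrees(np.arccos(min(1,-M[2,2])))
    print("shift",np.round(d,3),t,"| at",np.round(p,4),"head %.1f tilt %.2f q6 %.2f F"%(h,tilt,q6),np.round(s["contact_force"],1),"w %.4f t %.1f"%(s["gripper_width"],s["t"]))
E
python3 -c "
from h import *
to(0.552,0.288,0.2,-1)"
```

```text
shift [-0.763  4.04   0.195] turn z 0.383/alt -0.617 | at [0.206  0.51   0.2195] head 68.0 tilt 0.00 q6 -0.10 F [-0.3 -0.2 -0.4] w 0.0942 t 1.4
```

Request:
{"fn": "drive_tool", "kwargs": {
  "plan": [
    [[0, 0.5, 0, 0, 0, 0.05, 0], [0, 1, 0, 0, 0, 0.1, 0.1], [-0.2, 1, 0, 0, 0, 0.15, 0.3], [-0.4, 1, 0, 0, 0, 0.2, 0.4], [-0.4, 1, 0, 0, 0, 0.25, 0.4], [-0.4, 1, 0, 0, 0, 0.3, 0.4], [-0.4, 1, 0, 0, 0, 0.35, 0.4], [-0.4, 1, 0, 0, 0, 0.38, 0.4], [-0.4, 1, 0, 0, 0, 0.38, 0.4]]
  ]
}}

```text
t: 2.3
ee_pos: [0.2837, 0.4355, 0.2196]
tool_rot: [1.0, -0.003, 0.0, -0.0]
contact_force: [-0.2, 0.2, 0.2]
gripper_width: 0.0568
```

```bash
python3 -c "
from h import *
to(0.552,0.288,0.2,-1)"
```

```text
shift [2.692 1.457 0.196] turn z 0.003/alt -0.997 | at [0.2837 0.4355 0.2196] head -0.4 tilt 0.01 q6 0.89 F [-0.2  0.2  0.2] w 0.0568 t 2.3
```

Request:
{"fn": "drive_tool", "kwargs": {
  "plan": [
    [[0.5, 0.3, 0, 0, 0, 0, 0.4], [1, 0.6, 0, 0, 0, 0, 0.4], [1, 0.6, 0, 0, 0, 0, 0.4]]
  ]
}}

```text
t: 2.6
ee_pos: [0.3861, 0.3727, 0.2193]
tool_rot: [1.0, -0.004, 0.001, 0.001]
contact_force: [-0.0, -0.2, 0.6]
gripper_width: 0.0568
```

Request:
{"fn": "drive_tool", "kwargs": {
  "plan": [
    [[0.5, 0.3, 0, 0, 0, 0, 0.4], [1, 0.6, 0, 0, 0, 0, 0.4], [1, 0.6, 0, 0, 0, 0, 0.4]]
  ]
}}

```text
t: 2.9
ee_pos: [0.4857, 0.3118, 0.2189]
tool_rot: [1.0, -0.004, 0.0, 0.0]
contact_force: [-0.3, 0.2, 0.3]
gripper_width: 0.0568
```

Request:
{"fn": "drive_tool", "kwargs": {
  "plan": [
    [[0.4, 0.2, 0, 0, 0, 0.003, 0.4], [0.7, 0.25, 0.2, 0, 0, 0.003, 0.4], [0.7, 0.25, 0.2, 0, 0, 0.003, 0.4]]
  ]
}}

```text
t: 3.2
ee_pos: [0.5538, 0.2871, 0.1952]
tool_rot: [1.0, -0.009, -0.003, 0.001]
contact_force: [-1.2, -0.5, -0.2]
gripper_width: 0.0561
```

Run:
```python
from h import *
to(0.552,0.288,0.137,-1)
im=crop("top","c1",150,200,310,320,5)
im=crop("side","c2",190,120,350,240,5)
```

```text
shift [-0.015 -0.01   0.582] turn z 0.000/alt -1.000 | at [0.5538 0.2871 0.1952] head -1.0 tilt 0.34 q6 0.40 F [-1.2 -0.5 -0.2] w 0.0561 t 3.2
```

View pics/c1.png

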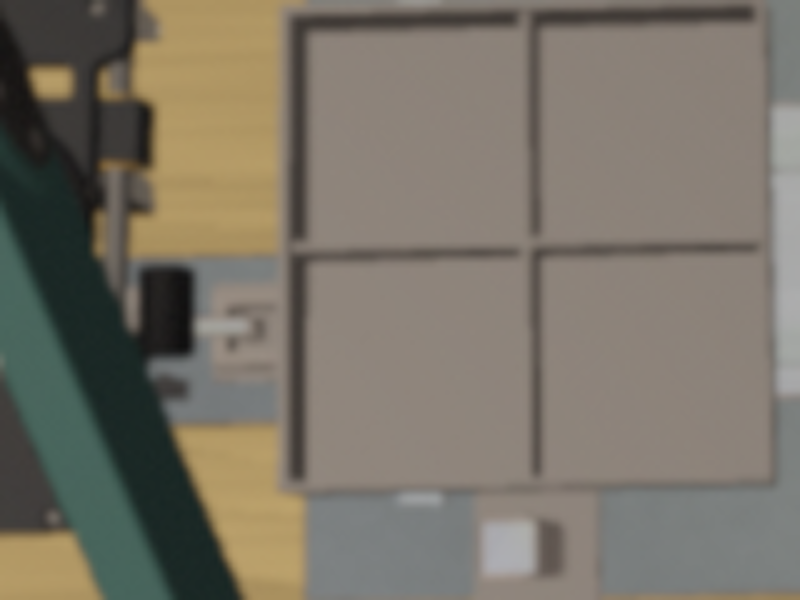

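View pics/c2.png

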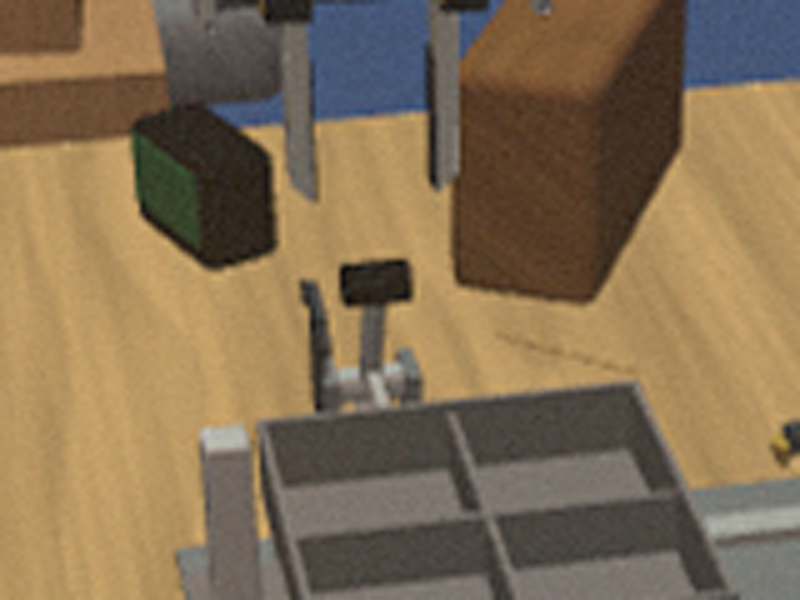

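Run:
```python
from h import *
b1=lambda x,y:(150+x/2.2,60+y/2.2)
b3=lambda x,y:(210+x/3,150+y/3)
print(tri(b1(5,480),b3(127,80)),tri(b1(45,480),b3(127,80)), px2w("top",*b1(5,480),.133))
```

```text
[0.52749889 0.35256939 0.09601761] [0.52359289 0.31201914 0.11841556] [0.52256337 0.3421182  0.133     ]
```

Request:
{"fn": "drive_tool", "kwargs": {
  "plan": [
    [[-0.02, 0.33, 0, 0, 0, 0, 1], [-0.02, 0.33, 0, 0, 0, 0, 1], [-0.02, 0.33, 0, 0, 0, 0, 1], [-0.02, 0.33, 0, 0, 0, 0, 1], [-0.02, 0.33, 0, 0, 0, 0, 1], [-0.02, 0.33, 0.33, 0, 0, 0, 1], [-0.02, 0.33, 0.64, 0, 0, 0, 1], [-0.02, 0.33, 0.64, 0, 0, 0, 1]]
  ]
}}

```text
t: 4.1
ee_pos: [0.5469, 0.2552, 0.1299]
tool_rot: [1.0, -0.008, -0.005, 0.002]
contact_force: [-0.0, -0.6, -1.9]
gripper_width: 0.0008
```

Run:
```python
from h import *
to(0.552,0.330,0.130,-1)
im=crop("side","c3",190,120,350,240,5)
```

```text
shift [ 0.04  -0.748 -0.004] turn z 0.001/alt -0.999 | at [0.5469 0.2552 0.1299] head -0.9 tilt 0.61 q6 0.36 F [-0.  -0.6 -1.9] w 0.0008 t 4.1
```

View pics/c3.png

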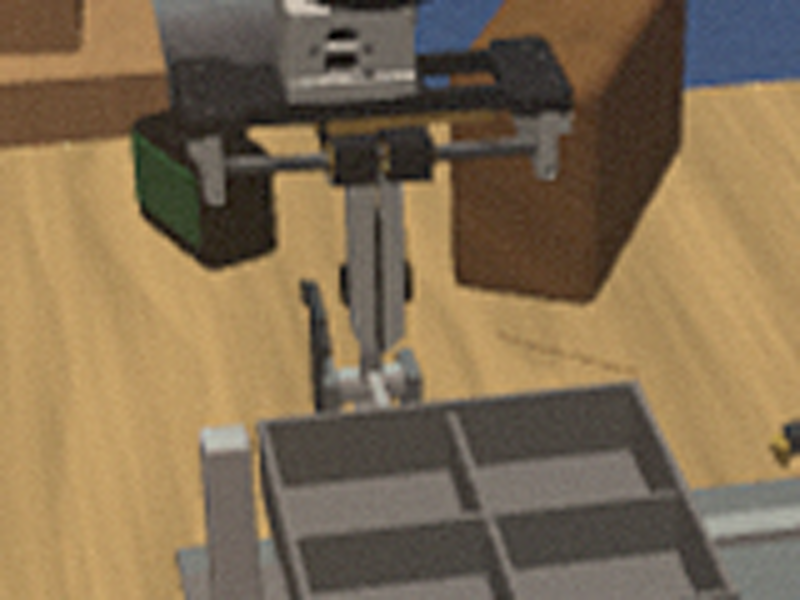

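Request:
{"fn": "drive_tool", "kwargs": {
  "plan": [
    [[0.05, -0.1, 0, 0, 0, 0, 1], [0.05, -0.2, 0, 0, 0, 0, 1], [0.05, -0.3, 0, 0, 0, 0, 1], [0.05, -0.4, 0, 0, 0, 0, 1], [0.05, -0.5, 0, 0, 0, 0, 1], [0.05, -0.6, 0, 0, 0, 0, 1], [0.05, -0.68, 0, 0, 0, 0, 1], [0.05, -0.74, 0, 0, 0, 0, 1], [0.05, -0.74, 0, 0, 0, 0, 1]]
  ]
}}

```text
t: 5.05
ee_pos: [0.556, 0.3307, 0.1351]
tool_rot: [1.0, -0.008, -0.0, -0.0]
contact_force: [-0.6, 0.3, -0.3]
gripper_width: 0.0003
```

Run:
```python
from h import *
to(0.552,0.330,0.130,-1)
im=crop("side","c4",190,120,350,240,5)
```

```text
shift [-0.04   0.008  0.051] turn z 0.001/alt -0.999 | at [0.556  0.3307 0.1351] head -0.9 tilt 0.05 q6 0.46 F [-0.6  0.3 -0.3] w 0.0003 t 5.0
```

View pics/c4.png

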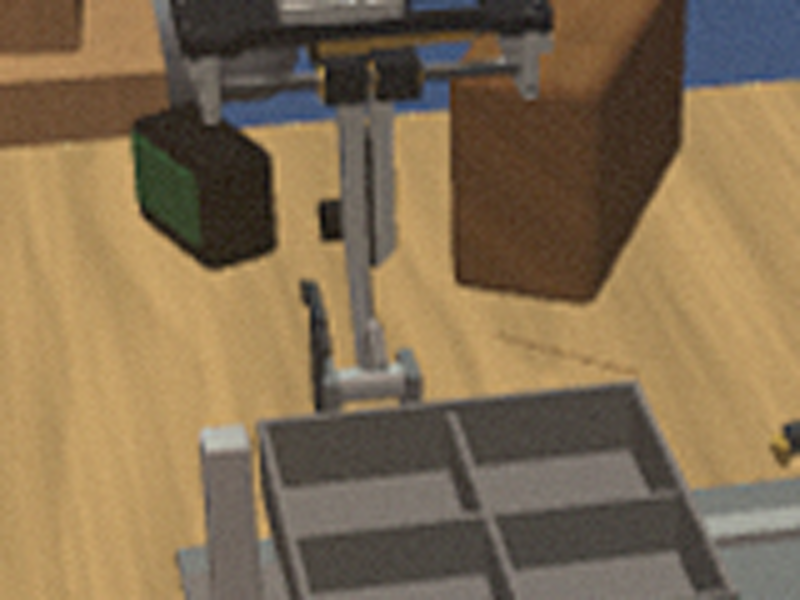

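Request:
{"fn": "drive_tool", "kwargs": {
  "plan": [
    [[0, 0.1, -0.45, 0, 0, 0, 1], [0, 0.1, -0.85, 0, 0, 0, 0.8], [-0.1, 0.5, -0.85, 0, 0, 0, 0.5], [-0.2, 1, -0.85, 0, 0, 0, 0], [-0.2, 1, -0.85, 0, 0, 0, 0]]
  ]
}}

```text
t: 5.6
ee_pos: [0.5338, 0.2252, 0.2209]
tool_rot: [1.0, -0.011, -0.0, 0.001]
contact_force: [-0.4, 0.2, -0.8]
gripper_width: 0.0294
```

Request:
{"fn": "drive_tool", "kwargs": {
  "plan": [
    [[-0.15, 0.5, 0, 0, 0, 0, 0], [-0.3, 1, 0, 0, 0, 0, 0]]
  ]
}}

```text
t: 5.8
ee_pos: [0.504, 0.1339, 0.2199]
tool_rot: [1.0, -0.007, -0.0, -0.0]
contact_force: [0.8, -0.6, -0.2]
gripper_width: 0.0452
```

Request:
{"fn": "drive_tool", "kwargs": {
  "plan": [
    [[-0.15, 0.5, 0, 0, 0, 0, 0], [-0.3, 1, 0, 0, 0, 0, 0]]
  ]
}}

```text
t: 6.0
ee_pos: [0.4734, 0.038, 0.2205]
tool_rot: [1.0, -0.008, 0.0, -0.0]
contact_force: [0.1, 0.0, -0.5]
gripper_width: 0.061
```

Request:
{"fn": "drive_tool", "kwargs": {
  "plan": [
    [[-0.15, 0.5, 0, 0, 0, 0, 0], [-0.3, 1, 0, 0, 0, 0, 0]]
  ]
}}

```text
t: 6.2
ee_pos: [0.4432, -0.0574, 0.2207]
tool_rot: [1.0, -0.008, 0.001, -0.0]
contact_force: [0.1, -0.8, 0.5]
gripper_width: 0.077
```

Run:
```python
from h import *
to(0.437,-.169,0.15,-1)
im=crop("top","d1",150,200,550,340,2)
im=crop("side","d2",60,80,500,450,1.6)
```

```text
shift [-0.045  1.117  0.707] turn z 0.000/alt -1.000 | at [ 0.4432 -0.0574  0.2207] head -0.9 tilt 0.06 q6 -0.24 F [ 0.1 -0.8  0.5] w 0.0770 t 6.2
```

View pics/d1.png

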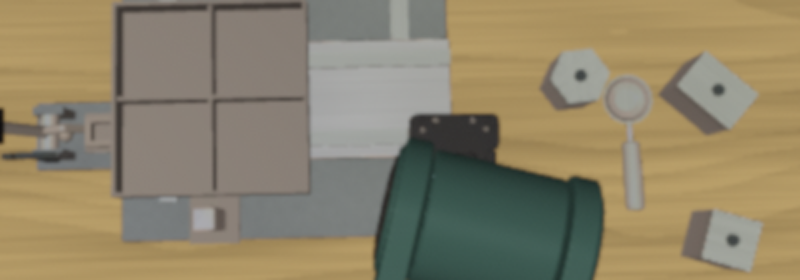

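View pics/d2.png

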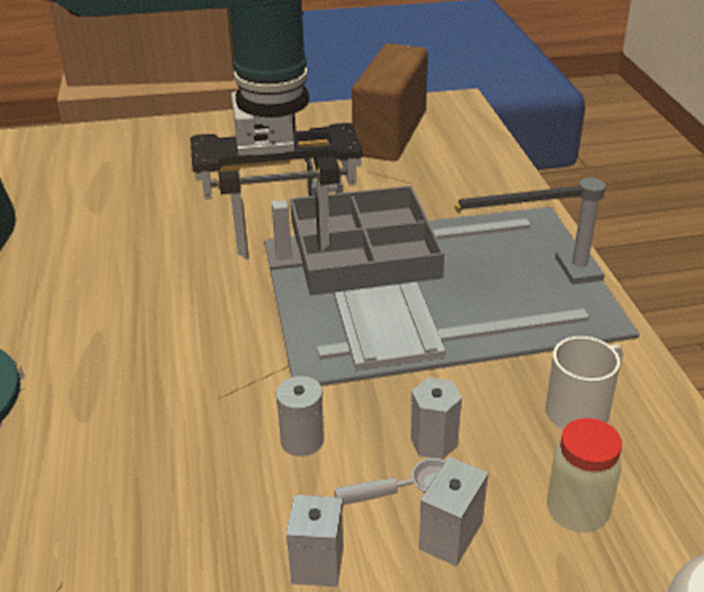

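Request:
{"fn": "drive_tool", "kwargs": {
  "plan": [
    [[-0.03, 0.5, 0, 0, 0, 0, 0], [-0.05, 1, 0, 0, 0, 0, 0], [-0.05, 1, 0.5, 0, 0, 0, 0], [-0.05, 1, 0.5, 0, 0, 0, 0]]
  ]
}}

```text
t: 6.7
ee_pos: [0.4314, -0.1534, 0.1611]
tool_rot: [1.0, -0.009, -0.009, -0.005]
contact_force: [-0.7, 0.9, -1.2]
gripper_width: 0.094
```

Run:
```python
from h import *
to(0.437,-.169,0.059,-1)
im=crop("side","d3",180,200,340,320,5)
```

```text
shift [0.077 0.164 1.018] turn z -0.000/alt 1.000 | at [ 0.4314 -0.1534  0.1611] head -1.1 tilt 1.13 q6 -0.45 F [-0.7  0.9 -1.2] w 0.0940 t 6.7
```

View pics/d3.png

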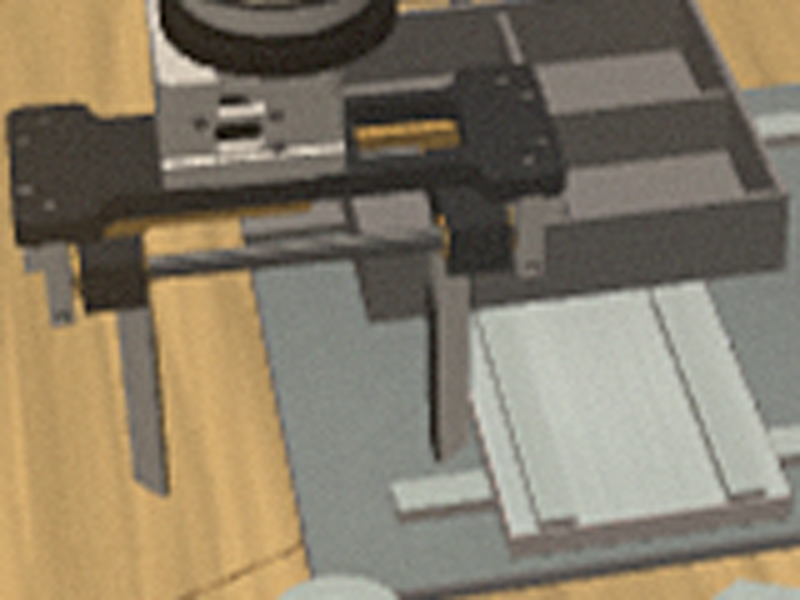

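Request:
{"fn": "drive_tool", "kwargs": {
  "plan": [
    [[0.03, 0.08, 0.1, 0, 0, 0, 0], [0.03, 0.08, 0.1, 0, 0, 0, 0], [0.03, 0.08, 0.1, 0, 0, 0, 0]]
  ]
}}

```text
t: 7.05
ee_pos: [0.442, -0.164, 0.1629]
tool_rot: [1.0, -0.007, 0.002, 0.001]
contact_force: [-0.1, 0.0, 0.3]
gripper_width: 0.0942
```

Run:
```python
from h import *
to(0.437,-.169,0.059,-1)
```

```text
shift [-0.053  0.049  1.039] turn z 0.001/alt -0.999 | at [ 0.442  -0.164   0.1629] head -0.9 tilt 0.25 q6 -0.46 F [-0.1  0.   0.3] w 0.0942 t 7.0
```

Request:
{"fn": "drive_tool", "kwargs": {
  "plan": [
    [[-0.03, 0.05, 0.2, 0, 0, 0, 0], [-0.03, 0.05, 0.4, 0, 0, 0, 0], [-0.03, 0.05, 0.6, 0, 0, 0, 0], [-0.03, 0.05, 0.8, 0, 0, 0, 0], [-0.03, 0.05, 0.95, 0, 0, 0, 0], [-0.03, 0.05, 1, 0, 0, 0, 0], [-0.03, 0.05, 1, 0, 0, 0, 0.2], [-0.03, 0.05, 1, 0, 0, 0, 0.5], [-0.03, 0.05, 1, 0, 0, 0, 0.6], [-0.03, 0.05, 1, 0, 0, 0, 0.6], [-0.03, 0.05, 1, 0, 0, 0, 0.6]]
  ],
  "force": 25
}}

```text
t: 8.15
ee_pos: [0.4374, -0.1691, 0.0611]
tool_rot: [1.0, -0.008, 0.001, 0.0]
contact_force: [0.8, -0.2, -0.3]
gripper_width: 0.0574
```

Run:
```python
from h import *
to(0.437,-.169,0.2,-1)
im=crop("side","d4",180,200,400,420,2.7)
```

```text
shift [-0.003 -0.    -1.389] turn z 0.000/alt -1.000 | at [ 0.4374 -0.1691  0.0611] head -0.9 tilt 0.07 q6 -0.47 F [ 0.8 -0.2 -0.3] w 0.0574 t 8.2
```

View pics/d4.png

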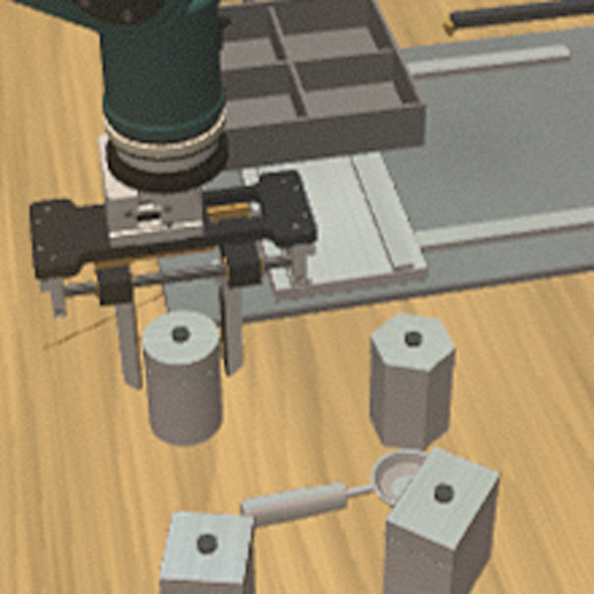

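Request:
{"fn": "drive_tool", "kwargs": {
  "plan": [
    [[0, 0, 0, 0, 0, 0, 1], [0, 0, 0, 0, 0, 0, 1], [0, 0, 0, 0, 0, 0, 1], [0, 0, 0, 0, 0, 0, 1], [0, 0, -0.2, 0, 0, 0, 1], [0, 0, -0.5, 0, 0, 0, 1], [0, 0, -0.9, 0, 0, 0, 1], [0, 0, -1, 0, 0, 0, 1], [0, 0, -1, 0, 0, 0, 1]]
  ],
  "force": 25
}}

```text
t: 9.1
ee_pos: [0.4378, -0.1693, 0.1615]
tool_rot: [1.0, -0.008, 0.001, 0.001]
contact_force: [0.6, 0.2, -2.8]
gripper_width: 0.0523
```

Request:
{"fn": "drive_tool", "kwargs": {
  "plan": [
    [[0.2, -0.2, -0.3, 0, 0, 0, 1], [0.5, -0.5, -0.5, 0, 0, 0, 1], [0.7, -0.8, -0.5, 0, 0, 0, 1], [0.8, -1, -0.5, 0, 0, 0, 1], [0.8, -1, -0.5, 0, 0, 0, 1]]
  ]
}}

```text
t: 9.6
ee_pos: [0.5184, -0.0676, 0.2068]
tool_rot: [1.0, -0.006, -0.003, -0.001]
contact_force: [-0.3, -0.1, -1.0]
gripper_width: 0.0525
```

Run:
```python
from h import *
to(0.625,.203,0.210,-1)
im=crop("side","d5",180,100,400,320,2.7)
```

```text
shift [ 1.032 -2.719 -0.032] turn z 0.002/alt -0.998 | at [ 0.5184 -0.0676  0.2068] head -0.7 tilt 0.35 q6 -0.23 F [-0.3 -0.1 -1. ] w 0.0525 t 9.6
```

View pics/d5.png

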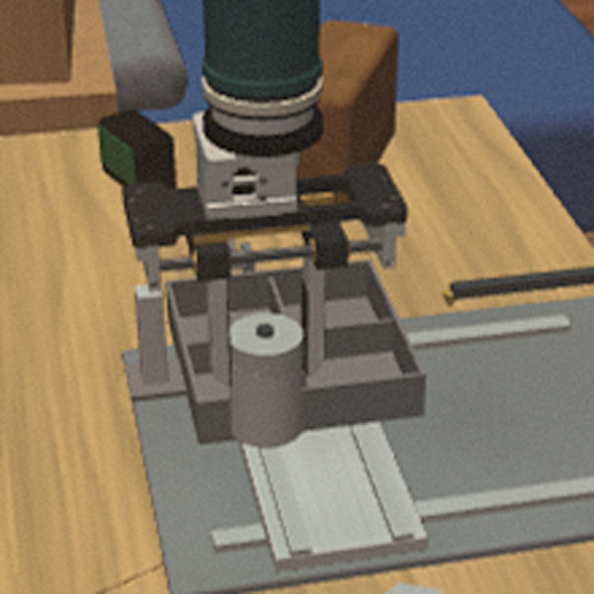

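Request:
{"fn": "drive_tool", "kwargs": {
  "plan": [
    [[0, -0.3, 0, 0, 0, 0, 1], [0.1, -0.7, -0.05, 0, 0, 0, 1], [0.2, -1, -0.05, 0, 0, 0, 1]]
  ]
}}

```text
t: 9.95
ee_pos: [0.5395, 0.0296, 0.2141]
tool_rot: [1.0, -0.009, -0.001, 0.0]
contact_force: [1.1, -0.6, -0.8]
gripper_width: 0.0523
```

Request:
{"fn": "drive_tool", "kwargs": {
  "plan": [
    [[0.1, -0.4, 0, 0, 0, 0, 1], [0.3, -0.8, 0, 0, 0, 0, 1], [0.4, -1, 0, 0, 0, 0, 1]]
  ]
}}

```text
t: 10.25
ee_pos: [0.5817, 0.1302, 0.213]
tool_rot: [1.0, -0.008, -0.002, -0.0]
contact_force: [0.2, 0.2, -2.1]
gripper_width: 0.0526
```

Request:
{"fn": "drive_tool", "kwargs": {
  "plan": [
    [[0.2, -0.4, 0, 0, 0, 0, 1], [0.4, -0.6, 0, 0, 0, 0, 1], [0.4, -0.7, 0, 0, 0, 0, 1], [0.4, -0.7, 0, 0, 0, 0, 1], [0.4, -0.7, 0, 0, 0, 0, 1]]
  ]
}}

```text
t: 10.75
ee_pos: [0.6223, 0.1966, 0.2147]
tool_rot: [1.0, -0.009, -0.001, 0.001]
contact_force: [0.1, -0.2, -2.3]
gripper_width: 0.0525
```

Run:
```python
from h import *
to(0.625,.203,0.1035,-1)
im=crop("side","d6",180,80,400,300,2.7)
im=crop("top","d6t",150,140,390,330,3)
```

```text
shift [ 0.028 -0.066  1.112] turn z 0.000/alt -1.000 | at [0.6223 0.1966 0.2147] head -1.0 tilt 0.14 q6 0.24 F [ 0.1 -0.2 -2.3] w 0.0525 t 10.8
```

View pics/d6.png

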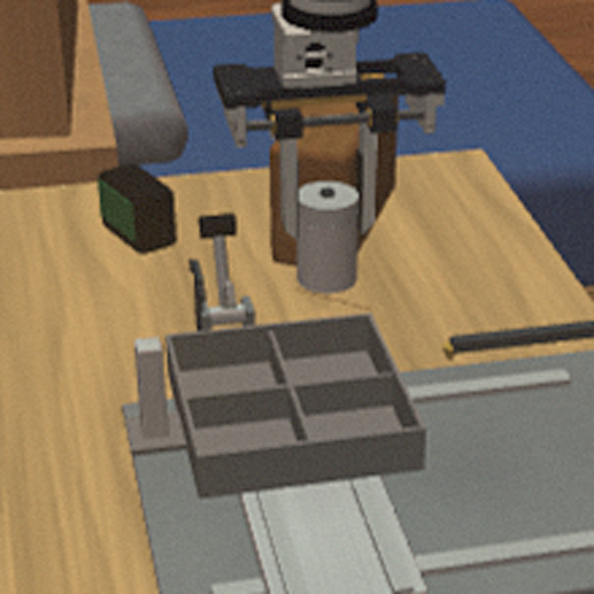

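View pics/d6t.png

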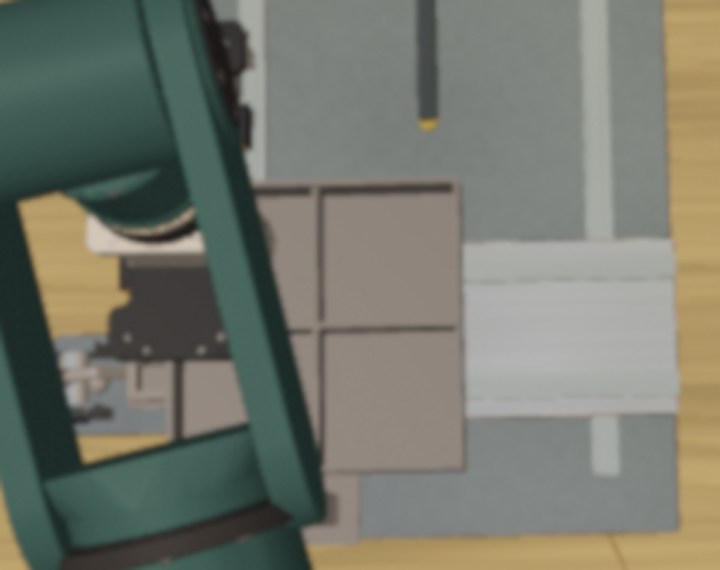

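Request:
{"fn": "drive_tool", "kwargs": {
  "plan": [
    [[0.04, -0.03, 0.2, 0, 0, 0, 1], [0.04, -0.03, 0.4, 0, 0, 0, 1], [0.04, -0.03, 0.6, 0, 0, 0, 1], [0.04, -0.03, 0.8, 0, 0, 0, 1], [0.04, -0.03, 0.9, 0, 0, 0, 1], [0.04, -0.03, 0.9, 0, 0, 0, 1], [0.04, -0.03, 0.9, 0, 0, 0, 1]]
  ]
}}

```text
t: 11.55
ee_pos: [0.6274, 0.2007, 0.1266]
tool_rot: [1.0, -0.008, 0.001, -0.0]
contact_force: [-0.2, -0.3, -2.0]
gripper_width: 0.0526
```

Run:
```python
from h import *
to(0.626,.199,0.1035,-1)
im=crop("side","d7",210,90,400,240,4)
```

```text
shift [-0.014  0.017  0.23 ] turn z 0.000/alt -1.000 | at [0.6274 0.2007 0.1266] head -1.0 tilt 0.08 q6 0.24 F [-0.2 -0.3 -2. ] w 0.0526 t 11.6
```

View pics/d7.png

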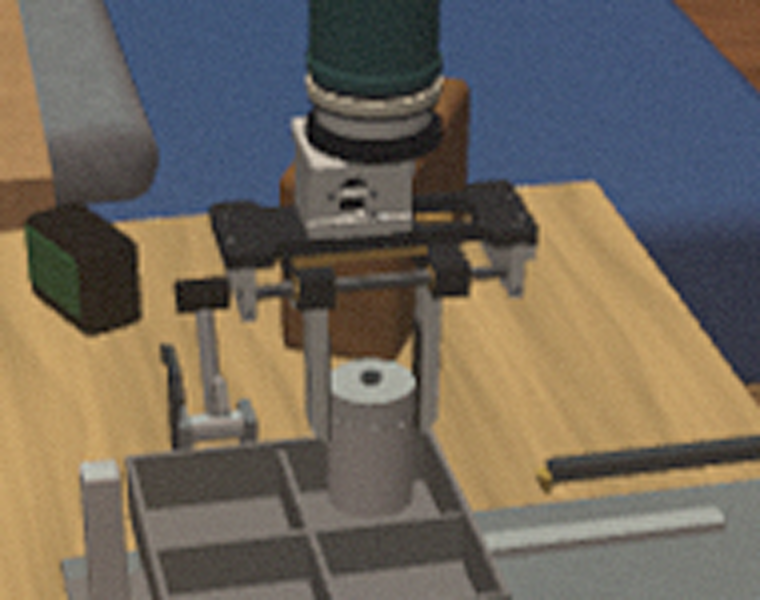

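Request:
{"fn": "drive_tool", "kwargs": {
  "plan": [
    [[0, 0, 0.1, 0, 0, 0, 1], [0, 0, 0.17, 0, 0, 0, 1], [0, 0, 0.21, 0, 0, 0, 1], [0, 0, 0.22, 0, 0, 0, 1], [0, 0, 0.22, 0, 0, 0, 1]]
  ]
}}

```text
t: 12.1
ee_pos: [0.627, 0.2011, 0.1033]
tool_rot: [1.0, -0.008, -0.0, -0.0]
contact_force: [-0.0, 0.2, -1.5]
gripper_width: 0.0524
```

Request:
{"fn": "drive_tool", "kwargs": {
  "plan": [
    [[0, 0, 0, 0, 0, 0, 0.3], [0, 0, 0, 0, 0, 0, 0.2], [0, 0, 0, 0, 0, 0, 0.1], [0, 0, -0.2, 0, 0, 0, 0.1], [0, 0, -0.6, 0, 0, 0, 0.1], [0, 0, -1, 0, 0, 0, 0], [-0.1, 0.5, -1, 0, 0, 0, 0], [-0.3, 0.9, -1, 0, 0, 0, 0], [-0.3, 0.9, -1, 0, 0, 0, 0]]
  ]
}}

```text
t: 13.0
ee_pos: [0.594, 0.1075, 0.2042]
tool_rot: [1.0, -0.011, -0.0, 0.001]
contact_force: [0.9, 0.2, 0.0]
gripper_width: 0.0941
```

Run:
```python
from h import *
to(0.427,-.346,0.16,-17)
im=crop("side","d8",160,80,410,230,3)
im=crop("top","d8t",150,140,550,340,2)
```

```text
shift [-1.574  4.568  0.451] turn z 0.088/alt -0.912 | at [0.594  0.1075 0.2042] head -1.2 tilt 0.11 q6 0.11 F [0.9 0.2 0. ] w 0.0941 t 13.0
```

View pics/d8.png

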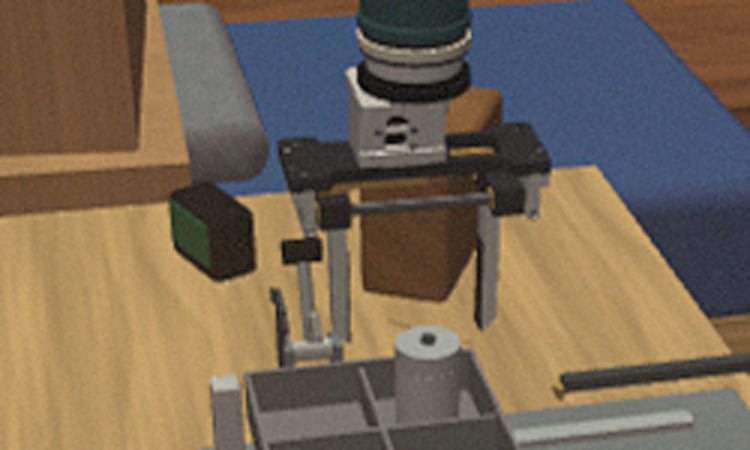

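View pics/d8t.png

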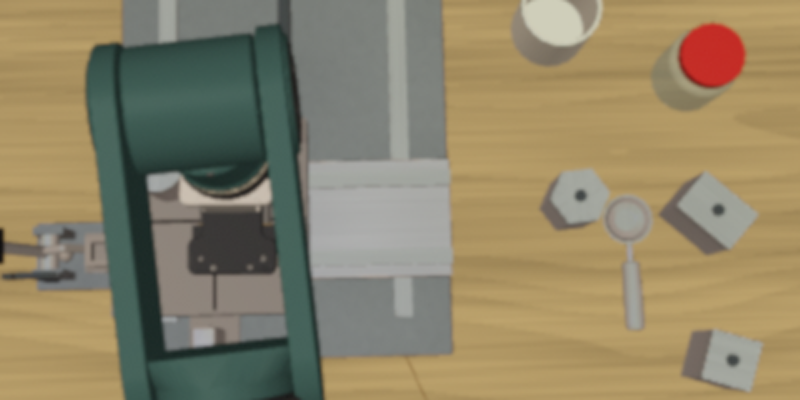

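Request:
{"fn": "drive_tool", "kwargs": {
  "plan": [
    [[-0.17, 0.5, 0, 0, 0, 0, 0], [-0.34, 1, 0, 0, 0, 0, 0]]
  ]
}}

```text
t: 13.3
ee_pos: [0.5624, 0.0186, 0.2033]
tool_rot: [1.0, -0.006, 0.0, -0.0]
contact_force: [1.4, -0.1, -0.4]
gripper_width: 0.0936
```

Request:
{"fn": "drive_tool", "kwargs": {
  "plan": [
    [[-0.17, 0.5, 0, 0, 0, 0, 0], [-0.34, 1, 0, 0, 0, 0, 0]]
  ]
}}

```text
t: 13.5
ee_pos: [0.5286, -0.0769, 0.2037]
tool_rot: [1.0, -0.007, 0.001, -0.0]
contact_force: [0.6, -0.9, -0.6]
gripper_width: 0.0937
```

Request:
{"fn": "drive_tool", "kwargs": {
  "plan": [
    [[-0.17, 0.5, 0, 0, 0, 0, 0], [-0.34, 1, 0, 0, 0, 0, 0]]
  ]
}}

```text
t: 13.7
ee_pos: [0.495, -0.1715, 0.2038]
tool_rot: [1.0, -0.007, 0.001, -0.0]
contact_force: [0.9, -0.7, 0.2]
gripper_width: 0.0939
```

Request:
{"fn": "drive_tool", "kwargs": {
  "plan": [
    [[-0.17, 0.5, 0, 0, 0, 0.045, 0], [-0.34, 1, 0, 0, 0, 0.088, 0], [-0.34, 1, 0, 0, 0, 0.088, 0], [-0.34, 1, 0, 0, 0, 0.088, 0]]
  ]
}}

```text
t: 14.1
ee_pos: [0.4595, -0.2708, 0.2034]
tool_rot: [0.989, -0.146, 0.0, -0.0]
contact_force: [0.3, 1.2, -0.1]
gripper_width: 0.0935
```

Run:
```python
from h import *
to(0.427,-.346,0.14,-16.8)
```

```text
shift [-0.094  0.814  0.633] turn z 0.000/alt -1.000 | at [ 0.4595 -0.2708  0.2034] head -16.8 tilt 0.06 q6 -0.35 F [ 0.3  1.2 -0.1] w 0.0935 t 14.1
```

Request:
{"fn": "drive_tool", "kwargs": {
  "plan": [
    [[-0.05, 0.4, 0, 0, 0, 0, 0], [-0.09, 0.75, 0.2, 0, 0, 0, 0], [-0.09, 0.81, 0.5, 0, 0, 0, 0], [-0.09, 0.81, 0.6, 0, 0, 0, 0], [-0.09, 0.81, 0.6, 0, 0, 0, 0], [-0.09, 0.81, 0.6, 0, 0, 0, 0]]
  ]
}}

```text
t: 14.7
ee_pos: [0.4284, -0.344, 0.1445]
tool_rot: [0.99, -0.144, 0.001, 0.0]
contact_force: [-0.2, 0.2, -0.8]
gripper_width: 0.0937
```

Run:
```python
from h import *
to(0.427,-.346,0.060,-16.8)
im=crop("side","e1",200,260,400,460,3)
```

```text
shift [-0.008  0.024  0.844] turn z 0.001/alt -0.999 | at [ 0.4284 -0.344   0.1445] head -16.6 tilt 0.07 q6 -0.49 F [-0.2  0.2 -0.8] w 0.0937 t 14.7
```

View pics/e1.png

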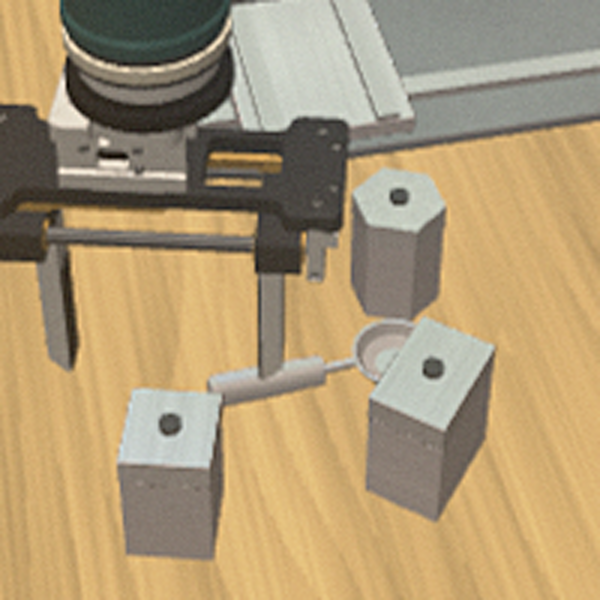

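Request:
{"fn": "drive_tool", "kwargs": {
  "plan": [
    [[-0.01, 0.02, 0.2, 0, 0, 0, 0], [-0.01, 0.02, 0.4, 0, 0, 0, 0], [-0.01, 0.02, 0.6, 0, 0, 0, 0], [-0.01, 0.02, 0.78, 0, 0, 0, 0], [-0.01, 0.02, 0.84, 0, 0, 0, 0.2], [-0.01, 0.02, 0.84, 0, 0, 0, 0.4], [-0.01, 0.02, 0.84, 0, 0, 0, 1], [-0.01, 0.02, 0.84, 0, 0, 0, 1], [-0.01, 0.02, 0.84, 0, 0, 0, 1], [-0.01, 0.02, 0.84, 0, 0, 0, 1], [-0.01, 0.02, 0.84, 0, 0, 0, 1], [-0.01, 0.02, 0.84, 0, 0, 0, 1]]
  ]
}}

```text
t: 15.95
ee_pos: [0.4257, -0.3472, 0.0602]
tool_rot: [0.989, -0.146, 0.001, 0.0]
contact_force: [0.5, 0.6, 2.7]
gripper_width: 0.0485
```

Run:
```python
from h import *
to(0.427,-.346,0.060,-16.8)
im=crop("side","e2",200,260,400,460,3)
```

```text
shift [ 0.009 -0.016  0.002] turn z 0.000/alt -1.000 | at [ 0.4257 -0.3472  0.0602] head -16.8 tilt 0.08 q6 -0.49 F [0.5 0.6 2.7] w 0.0485 t 15.9
```

View pics/e2.png

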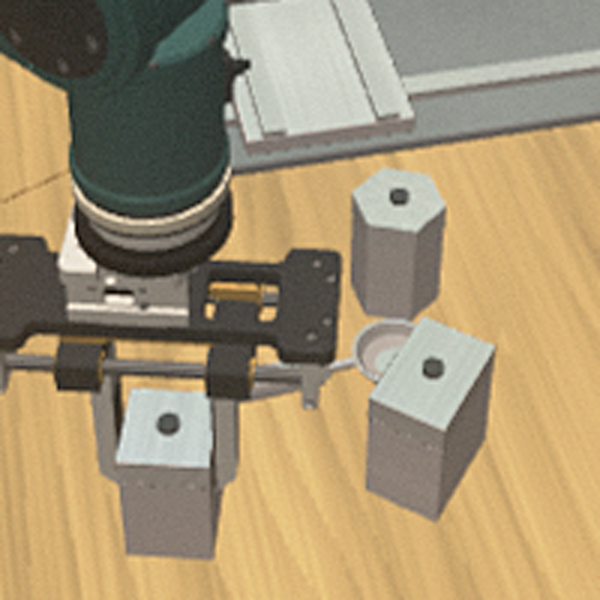

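Request:
{"fn": "drive_tool", "kwargs": {
  "plan": [
    [[0, 0, -0.2, 0, 0, 0, 1], [0, 0, -0.5, 0, 0, 0, 1], [0, 0, -0.8, 0, 0, 0, 1], [0, 0, -1, 0, 0, -0.03, 1], [0, -0.2, -1, 0, 0, -0.06, 1], [0, -0.5, -1, 0, 0, -0.088, 1], [0, -0.8, -1, 0, 0, -0.088, 1], [0, -1, -1, 0, 0, -0.088, 1], [0, -1, -1, 0, 0, -0.088, 1]]
  ]
}}

```text
t: 16.9
ee_pos: [0.4542, -0.2487, 0.1586]
tool_rot: [1.0, -0.007, -0.001, -0.001]
contact_force: [-0.5, -0.8, -2.1]
gripper_width: 0.0488
```

Request:
{"fn": "drive_tool", "kwargs": {
  "plan": [
    [[0.1, -0.3, -0.2, 0, 0, 0, 1], [0.3, -0.7, -0.5, 0, 0, 0, 1], [0.5, -1, -0.5, 0, 0, 0, 1]]
  ]
}}

```text
t: 17.2
ee_pos: [0.5073, -0.1526, 0.2133]
tool_rot: [1.0, -0.009, 0.003, 0.002]
contact_force: [1.2, -0.4, -1.7]
gripper_width: 0.0486
```

Request:
{"fn": "drive_tool", "kwargs": {
  "plan": [
    [[0.2, -0.4, 0, 0, 0, 0, 1], [0.4, -0.8, 0, 0, 0, 0, 1], [0.5, -1, 0, 0, 0, 0, 1]]
  ]
}}

```text
t: 17.5
ee_pos: [0.5583, -0.0507, 0.2086]
tool_rot: [1.0, -0.007, -0.0, -0.0]
contact_force: [-0.3, -0.2, -1.8]
gripper_width: 0.0488
```

Request:
{"fn": "drive_tool", "kwargs": {
  "plan": [
    [[0.2, -0.4, 0, 0, 0, 0, 1], [0.4, -0.8, 0, 0, 0, 0, 1], [0.5, -1, 0, 0, 0, 0, 1], [0.5, -1, 0, 0, 0, 0, 1]]
  ]
}}

```text
t: 17.9
ee_pos: [0.6098, 0.0483, 0.2079]
tool_rot: [1.0, -0.006, -0.001, -0.0]
contact_force: [-0.6, -0.5, -1.8]
gripper_width: 0.0488
```

Run:
```python
from h import *
to(0.625,.105,0.21,-1)
```

```text
shift [ 0.145 -0.569 -0.022] turn z 0.001/alt -0.999 | at [0.6098 0.0483 0.2079] head -0.7 tilt 0.11 q6 -0.00 F [-0.6 -0.5 -1.8] w 0.0488 t 17.9
```

Request:
{"fn": "drive_tool", "kwargs": {
  "plan": [
    [[0.1, -0.3, 0, 0, 0, 0, 1], [0.14, -0.5, 0, 0, 0, 0, 1], [0.14, -0.56, 0, 0, 0, 0, 1], [0.14, -0.56, 0.2, 0, 0, 0, 1], [0.14, -0.56, 0.5, 0, 0, 0, 1], [0.14, -0.56, 0.7, 0, 0, 0, 1], [0.14, -0.56, 0.8, 0, 0, 0, 1], [0.14, -0.56, 0.8, 0, 0, 0, 1], [0.14, -0.56, 0.8, 0, 0, 0, 1]]
  ]
}}

```text
t: 18.8
ee_pos: [0.6244, 0.1013, 0.1305]
tool_rot: [1.0, -0.009, 0.001, 0.0]
contact_force: [0.2, -0.1, -1.1]
gripper_width: 0.0487
```

Run:
```python
from h import *
to(0.626,.105,0.103,-1)
im=crop("side","e3",210,90,400,240,4)
```

```text
shift [ 0.015 -0.037  0.275] turn z 0.000/alt -1.000 | at [0.6244 0.1013 0.1305] head -1.0 tilt 0.08 q6 0.09 F [ 0.2 -0.1 -1.1] w 0.0487 t 18.8
```

View pics/e3.png

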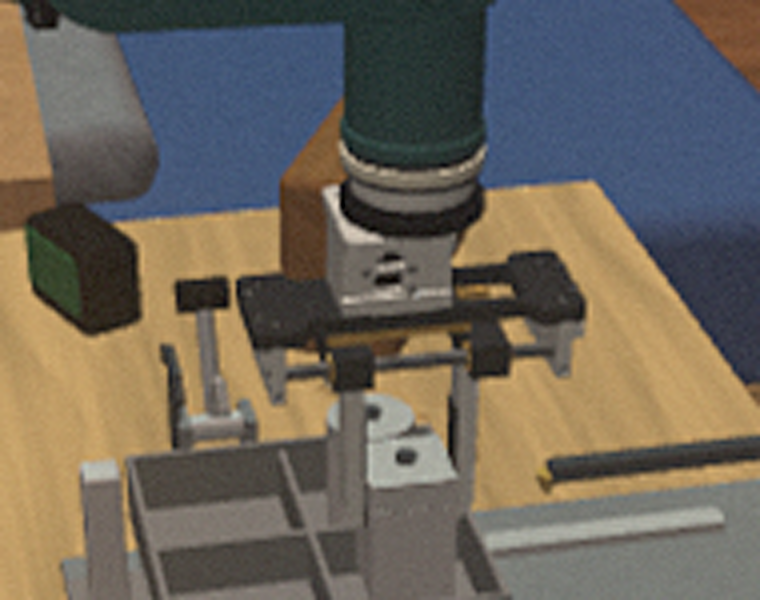

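The gripper's long body would hang over the pointer bar at this heading. I'm raising the tin and turning the jaws along y before placing it.

Request:
{"fn": "drive_tool", "kwargs": {
  "plan": [
    [[0, 0, -0.25, 0, 0, 0, 1], [0, 0, -0.5, 0, 0, 0, 1], [0, 0, -0.5, 0, 0, -0.04, 1], [0, 0, -0.5, 0, 0, -0.08, 1], [0, 0, -0.5, 0, 0, -0.12, 1], [0, 0, -0.5, 0, 0, -0.16, 1], [0, 0, -0.5, 0, 0, -0.2, 1], [0, 0, -0.5, 0, 0, -0.24, 1], [0, 0, -0.5, 0, 0, -0.28, 1], [0, 0, -0.5, 0, 0, -0.32, 1], [0, 0, -0.5, 0, 0, -0.32, 1]]
  ]
}}

```text
t: 19.95
ee_pos: [0.6247, 0.1021, 0.1815]
tool_rot: [0.88, 0.475, 0.002, 0.001]
contact_force: [-0.2, 0.1, -1.3]
gripper_width: 0.0484
```

Request:
{"fn": "drive_tool", "kwargs": {
  "plan": [
    [[0, 0, 0, 0, 0, -0.04, 1], [0, 0, 0, 0, 0, -0.08, 1], [0, 0, 0, 0, 0, -0.12, 1], [0, 0, 0, 0, 0, -0.16, 1], [0, 0, 0, 0, 0, -0.18, 1], [0, 0, 0, 0, 0, -0.18, 1], [0, 0, 0, 0, 0, -0.18, 1]]
  ]
}}

```text
t: 20.65
ee_pos: [0.6243, 0.1022, 0.1804]
tool_rot: [0.714, 0.7, 0.001, 0.0]
contact_force: [-0.2, -0.4, -0.9]
gripper_width: 0.0488
```

Run:
```python
from h import *
to(0.626,.105,0.103,-91)
im=crop("side","e4",210,90,400,240,4)
```

```text
shift [0.029 0.016 0.774] turn z -0.001/alt 0.999 | at [0.6243 0.1022 0.1804] head 88.9 tilt 0.09 q6 -1.48 F [-0.2 -0.4 -0.9] w 0.0488 t 20.6
```

View pics/e4.png

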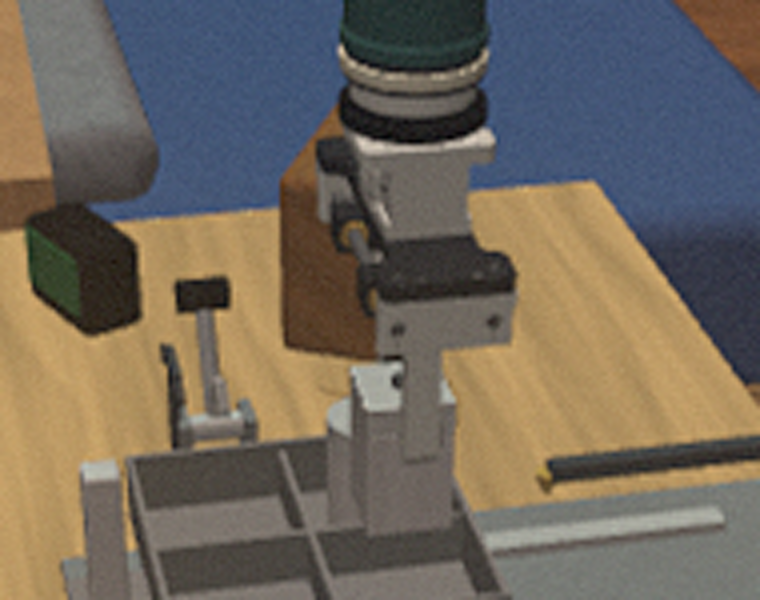

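Request:
{"fn": "drive_tool", "kwargs": {
  "plan": [
    [[0.02, 0.01, 0.2, 0, 0, 0, 1], [0.02, 0.01, 0.4, 0, 0, 0, 1], [0.02, 0.01, 0.55, 0, 0, 0, 1], [0.02, 0.01, 0.65, 0, 0, 0, 1], [0.02, 0.01, 0.72, 0, 0, 0, 1], [0.02, 0.01, 0.76, 0, 0, 0, 1], [0.02, 0.01, 0.77, 0, 0, 0, 1], [0.02, 0.01, 0.77, 0, 0, 0, 1]]
  ]
}}

```text
t: 21.5
ee_pos: [0.6253, 0.1042, 0.1031]
tool_rot: [0.713, 0.701, 0.0, 0.0]
contact_force: [-0.6, 0.2, -1.6]
gripper_width: 0.0489
```

Request:
{"fn": "drive_tool", "kwargs": {
  "plan": [
    [[0, 0, 0, 0, 0, 0, 0.4], [0, 0, 0, 0, 0, 0, 0.3], [0, 0, 0, 0, 0, 0, 0.3], [0, 0, -0.2, 0, 0, 0, 0.3], [0, 0, -0.6, 0, 0, 0, 0.3], [0, 0, -1, 0, 0, 0, 0], [-0.5, -0.1, -1, 0, 0, 0, 0], [-0.9, -0.2, -1, 0, 0, 0, 0], [-0.9, -0.2, -1, 0, 0, 0, 0]]
  ]
}}

```text
t: 22.4
ee_pos: [0.603, 0.0101, 0.2038]
tool_rot: [0.715, 0.699, -0.0, 0.001]
contact_force: [-0.2, 0.5, -1.1]
gripper_width: 0.0925
```

Run:
```python
from h import *
to(0.590,-.208,0.15,65)
im=crop("side","e5",160,80,410,420,1.7)
im=crop("top","e5t",150,140,550,340,2)
```

```text
shift [-2.182 -0.084  0.543] turn z 0.132/alt -0.868 | at [0.603  0.0101 0.2038] head 88.8 tilt 0.16 q6 -1.63 F [-0.2  0.5 -1.1] w 0.0925 t 22.4
```

View pics/e5.png

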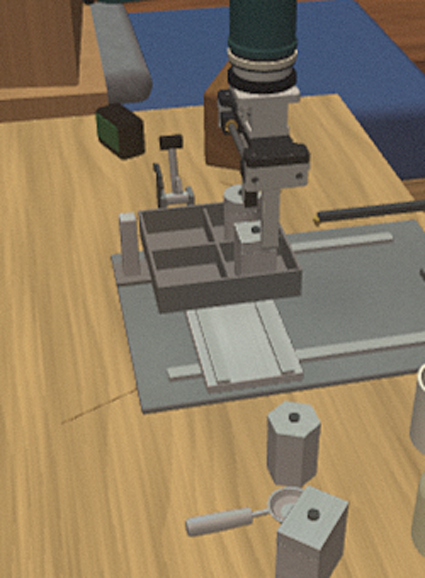

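View pics/e5t.png

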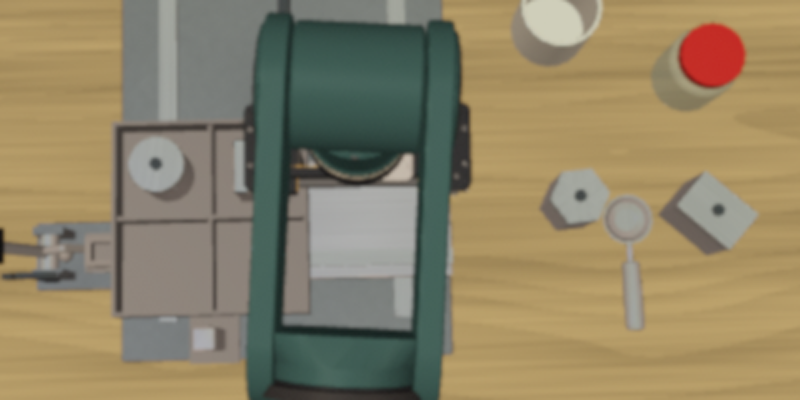

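Request:
{"fn": "drive_tool", "kwargs": {
  "plan": [
    [[-0.4, 0, 0, 0, 0, 0.04, 0], [-0.8, 0, 0, 0, 0, 0.08, 0], [-1, 0, 0, 0, 0, 0.12, 0], [-1, 0, 0, 0, 0, 0.16, 0], [-1, 0, 0, 0, 0, 0.2, 0], [-1, 0, 0, 0, 0, 0.24, 0], [-1, 0, 0, 0, 0, 0.28, 0], [-1, 0, 0, 0, 0, 0.32, 0], [-1, 0, 0, 0, 0, 0.36, 0], [-1, 0, 0, 0, 0, 0.4, 0], [-1, 0, 0, 0, 0, 0.44, 0], [-1, 0, 0, 0, 0, 0.465, 0]]
  ]
}}

```text
t: 23.7
ee_pos: [0.6024, -0.0837, 0.2022]
tool_rot: [0.999, 0.046, -0.0, -0.0]
contact_force: [0.5, -0.1, -0.6]
gripper_width: 0.0942
```

Run:
```python
from h import *
to(0.590,-.208,0.15,5)
```

```text
shift [-0.238  1.226  0.521] turn z 0.001/alt -0.999 | at [ 0.6024 -0.0837  0.2022] head 5.3 tilt 0.05 q6 -0.32 F [ 0.5 -0.1 -0.6] w 0.0942 t 23.7
```

Request:
{"fn": "drive_tool", "kwargs": {
  "plan": [
    [[-0.1, 0.5, 0, 0, 0, 0, 0], [-0.2, 1, 0, 0, 0, 0, 0], [-0.2, 1, 0, 0, 0, 0, 0]]
  ]
}}

```text
t: 24.0
ee_pos: [0.5911, -0.1907, 0.2017]
tool_rot: [0.999, 0.045, -0.001, 0.001]
contact_force: [-0.1, -0.7, -1.3]
gripper_width: 0.0943
```

Request:
{"fn": "drive_tool", "kwargs": {
  "plan": [
    [[-0.03, 0.22, 0.2, 0, 0, 0, 0], [-0.03, 0.22, 0.5, 0, 0, 0, 0], [-0.03, 0.22, 0.5, 0, 0, 0, 0], [-0.03, 0.22, 0.5, 0, 0, 0, 0]]
  ]
}}

```text
t: 24.4
ee_pos: [0.5906, -0.2075, 0.1519]
tool_rot: [0.999, 0.048, -0.001, -0.001]
contact_force: [0.3, 0.0, 0.1]
gripper_width: 0.0939
```

Run:
```python
from h import *
to(0.590,-.208,0.06,5)
im=crop("side","f1",230,220,430,420,3)
```

```text
shift [-0.005  0.006  0.919] turn z 0.003/alt -0.997 | at [ 0.5906 -0.2075  0.1519] head 5.5 tilt 0.13 q6 -0.52 F [0.3 0.  0.1] w 0.0939 t 24.4
```

View pics/f1.png

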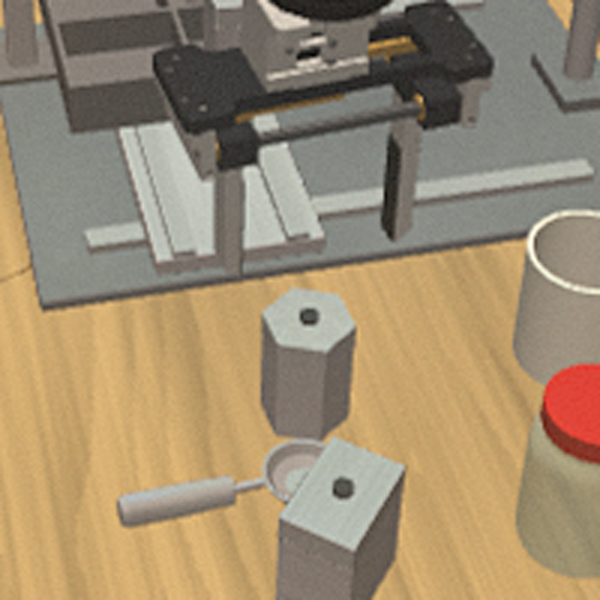

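Request:
{"fn": "drive_tool", "kwargs": {
  "plan": [
    [[0, 0, 0.2, 0, 0, 0, 0], [0, 0, 0.4, 0, 0, 0, 0], [0, 0, 0.6, 0, 0, 0, 0], [0, 0, 0.8, 0, 0, 0, 0], [0, 0, 0.9, 0, 0, 0, 0.1], [0, 0, 0.91, 0, 0, 0, 0.4], [0, 0, 0.91, 0, 0, 0, 1], [0, 0, 0.91, 0, 0, 0, 1], [0, 0, 0.91, 0, 0, 0, 1], [0, 0, 0.91, 0, 0, 0, 1], [0, 0, 0.91, 0, 0, 0, 1], [0, 0, 0.91, 0, 0, 0, 1]]
  ]
}}

```text
t: 25.65
ee_pos: [0.5911, -0.2094, 0.0626]
tool_rot: [0.999, 0.047, 0.001, 0.0]
contact_force: [0.9, 0.7, 3.0]
gripper_width: 0.0506
```

Run:
```python
from h import *
to(0.531,.2,0.21,-1)
im=crop("side","f2",230,220,430,420,3)
```

```text
shift [-0.212 -4.131 -1.478] turn z 0.035/alt -0.965 | at [ 0.5911 -0.2094  0.0626] head 5.4 tilt 0.12 q6 -0.52 F [0.9 0.7 3. ] w 0.0506 t 25.6
```

View pics/f2.png

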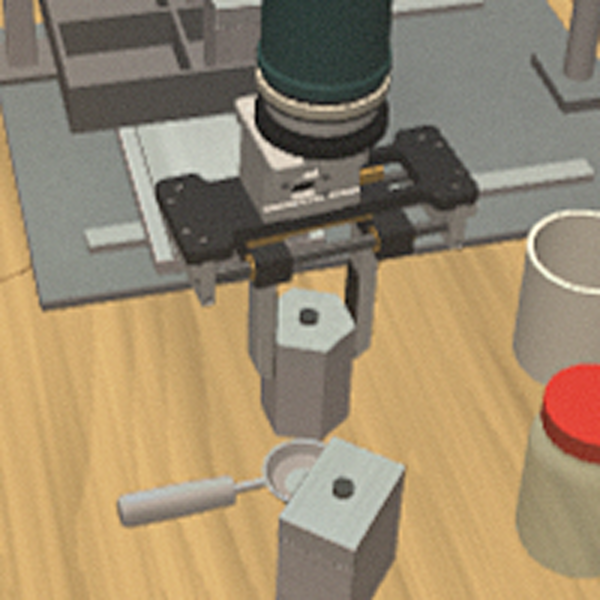

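Request:
{"fn": "drive_tool", "kwargs": {
  "plan": [
    [[0, 0, -0.2, 0, 0, 0, 1], [0, 0, -0.5, 0, 0, 0, 1], [0, 0, -0.8, 0, 0, 0, 1], [0, 0, -1, 0, 0, 0, 1], [0, -0.2, -1, 0, 0, 0.035, 1], [-0.1, -0.5, -1, 0, 0, 0.035, 1], [-0.1, -0.8, -1, 0, 0, 0.035, 1], [-0.1, -1, -1, 0, 0, 0.035, 1], [-0.1, -1, -1, 0, 0, 0.035, 1]]
  ]
}}

```text
t: 26.6
ee_pos: [0.5701, -0.1078, 0.1603]
tool_rot: [1.0, -0.007, -0.001, -0.001]
contact_force: [-0.3, -1.7, -1.6]
gripper_width: 0.0508
```

Request:
{"fn": "drive_tool", "kwargs": {
  "plan": [
    [[-0.1, -0.3, -0.2, 0, 0, 0, 1], [-0.2, -0.7, -0.5, 0, 0, 0, 1], [-0.3, -1, -0.5, 0, 0, 0, 1]]
  ]
}}

```text
t: 26.9
ee_pos: [0.5442, -0.0097, 0.2153]
tool_rot: [1.0, -0.009, 0.003, 0.0]
contact_force: [0.2, 1.4, -0.9]
gripper_width: 0.0505
```

Request:
{"fn": "drive_tool", "kwargs": {
  "plan": [
    [[-0.1, -0.4, 0, 0, 0, 0, 1], [-0.2, -0.8, 0, 0, 0, 0, 1], [-0.3, -1, 0, 0, 0, 0, 1]]
  ]
}}

```text
t: 27.2
ee_pos: [0.5136, 0.0923, 0.2106]
tool_rot: [1.0, -0.007, -0.001, -0.0]
contact_force: [0.5, -0.5, -2.9]
gripper_width: 0.0506
```

Request:
{"fn": "drive_tool", "kwargs": {
  "plan": [
    [[0, -0.4, 0, 0, 0, 0, 1], [0, -0.8, 0, 0, 0, 0, 1], [0, -1, 0, 0, 0, 0, 1], [0, -1, 0, 0, 0, 0, 1], [0, -1, 0, 0, 0, 0, 1]]
  ]
}}

```text
t: 27.7
ee_pos: [0.516, 0.1897, 0.2106]
tool_rot: [1.0, -0.008, -0.001, 0.001]
contact_force: [-0.2, -0.8, -1.4]
gripper_width: 0.0509
```

Run:
```python
from h import *
to(0.532,.2,0.13,-1)
```

```text
shift [ 0.16  -0.107  0.805] turn z 0.000/alt -1.000 | at [0.516  0.1897 0.2106] head -0.9 tilt 0.12 q6 0.27 F [-0.2 -0.8 -1.4] w 0.0509 t 27.7
```

Request:
{"fn": "drive_tool", "kwargs": {
  "plan": [
    [[0.08, -0.06, 0, 0, 0, 0, 1], [0.16, -0.11, 0.1, 0, 0, 0, 1], [0.16, -0.11, 0.4, 0, 0, 0, 1], [0.16, -0.11, 0.65, 0, 0, 0, 1], [0.16, -0.11, 0.8, 0, 0, 0, 1], [0.16, -0.11, 0.8, 0, 0, 0, 1], [0.16, -0.11, 0.8, 0, 0, 0, 1]]
  ]
}}

```text
t: 28.4
ee_pos: [0.5327, 0.201, 0.1318]
tool_rot: [1.0, -0.008, 0.0, -0.0]
contact_force: [-0.1, -0.5, -1.7]
gripper_width: 0.0508
```

Run:
```python
from h import *
to(0.532,.2,0.1055,-1)
im=crop("side","f3",210,90,400,240,4)
```

```text
shift [-0.007  0.01   0.263] turn z 0.000/alt -1.000 | at [0.5327 0.201  0.1318] head -1.0 tilt 0.02 q6 0.28 F [-0.1 -0.5 -1.7] w 0.0508 t 28.4
```

View pics/f3.png

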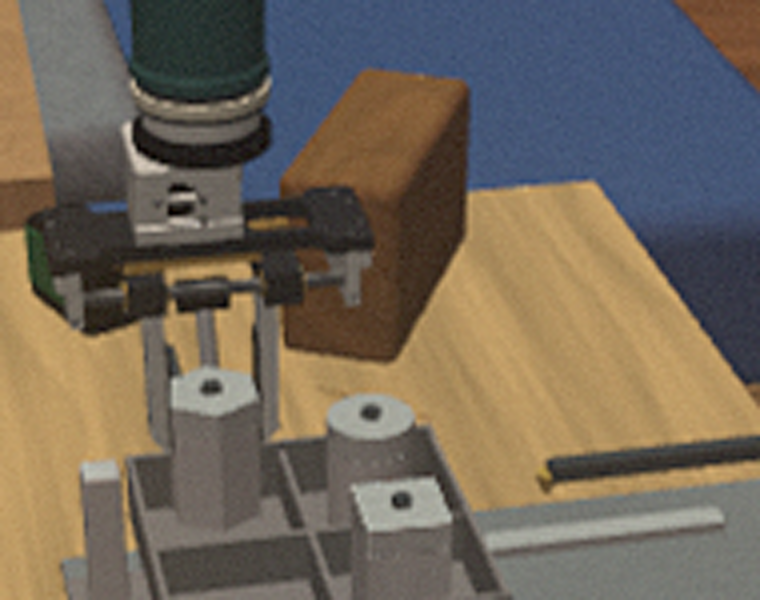

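Request:
{"fn": "drive_tool", "kwargs": {
  "plan": [
    [[0, 0, 0.1, 0, 0, 0, 1], [0, 0, 0.18, 0, 0, 0, 1], [0, 0, 0.23, 0, 0, 0, 1], [0, 0, 0.26, 0, 0, 0, 1], [0, 0, 0.26, 0, 0, 0, 1], [0, 0, 0.26, 0, 0, 0, 1]]
  ]
}}

```text
t: 29.05
ee_pos: [0.5322, 0.2012, 0.1056]
tool_rot: [1.0, -0.008, 0.0, -0.0]
contact_force: [-1.0, -0.3, -2.2]
gripper_width: 0.0508
```

Request:
{"fn": "drive_tool", "kwargs": {
  "plan": [
    [[0, 0, 0, 0, 0, 0, 0.4], [0, 0, 0, 0, 0, 0, 0.3], [0, 0, 0, 0, 0, 0, 0.3], [0, 0, -0.2, 0, 0, 0, 0.3], [0, 0, -0.6, 0, 0, 0, 0.3], [0, 0, -1, 0, 0, 0, 0], [0, 0.4, -1, 0, 0, 0, 0], [0, 0.8, -1, 0, 0, 0, 0], [0, 1, -1, 0, 0, 0, 0]]
  ]
}}

```text
t: 29.95
ee_pos: [0.5307, 0.0989, 0.2066]
tool_rot: [1.0, -0.009, 0.001, 0.0]
contact_force: [-0.1, 0.6, -0.7]
gripper_width: 0.0932
```

Run:
```python
from h import *
to(0.572,-.342,0.15,-42.5)
im=crop("side","f4",160,80,410,420,1.7)
im=crop("top","f4t",150,140,550,340,2)
```

```text
shift [0.49  4.401 0.57 ] turn z 0.230/alt -0.770 | at [0.5307 0.0989 0.2066] head -1.0 tilt 0.13 q6 0.10 F [-0.1  0.6 -0.7] w 0.0932 t 29.9
```

View pics/f4.png

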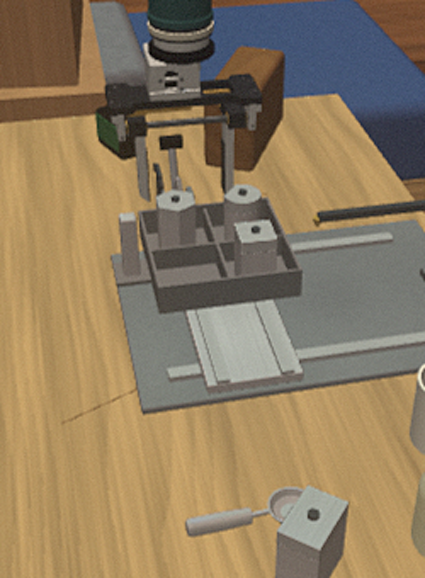

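View pics/f4t.png

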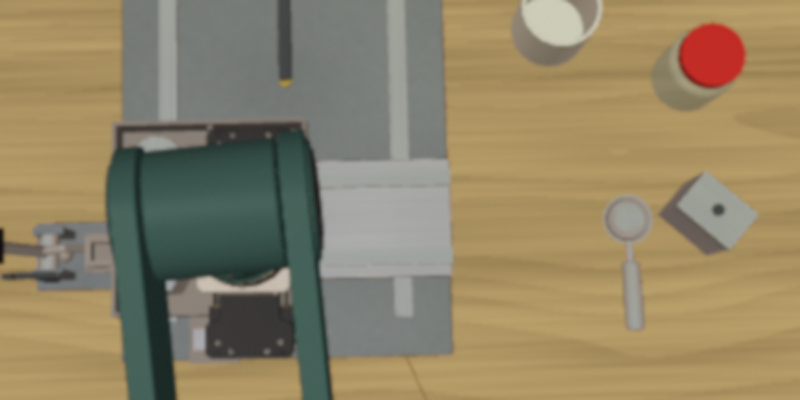

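Request:
{"fn": "drive_tool", "kwargs": {
  "plan": [
    [[0.05, 0.5, 0, 0, 0, 0, 0], [0.1, 1, 0, 0, 0, 0, 0]]
  ]
}}

```text
t: 30.25
ee_pos: [0.5391, 0.0023, 0.2058]
tool_rot: [1.0, -0.006, 0.001, -0.0]
contact_force: [1.4, -0.5, 0.3]
gripper_width: 0.0939
```

Request:
{"fn": "drive_tool", "kwargs": {
  "plan": [
    [[0.05, 0.5, 0, 0, 0, 0, 0], [0.1, 1, 0, 0, 0, 0, 0]]
  ]
}}

```text
t: 30.45
ee_pos: [0.5476, -0.0987, 0.2058]
tool_rot: [1.0, -0.007, 0.001, -0.0]
contact_force: [0.2, 0.7, 0.3]
gripper_width: 0.0937
```

Request:
{"fn": "drive_tool", "kwargs": {
  "plan": [
    [[0.05, 0.5, 0, 0, 0, 0, 0], [0.1, 1, 0, 0, 0, 0, 0]]
  ]
}}

```text
t: 30.65
ee_pos: [0.5561, -0.1986, 0.2058]
tool_rot: [1.0, -0.008, 0.001, -0.0]
contact_force: [1.2, -0.0, 0.6]
gripper_width: 0.0939
```

Request:
{"fn": "drive_tool", "kwargs": {
  "plan": [
    [[0.05, 0.4, 0, 0, 0, 0.04, 0], [0.1, 0.8, 0, 0, 0, 0.08, 0], [0.15, 1, 0, 0, 0, 0.12, 0], [0.15, 1, 0, 0, 0, 0.16, 0], [0.15, 1, 0, 0, 0, 0.2, 0], [0.15, 1, 0, 0, 0, 0.23, 0], [0.15, 1, 0, 0, 0, 0.23, 0]]
  ]
}}

```text
t: 31.35
ee_pos: [0.5697, -0.2972, 0.2054]
tool_rot: [0.933, -0.361, 0.0, -0.0]
contact_force: [-0.2, -0.5, 0.9]
gripper_width: 0.0937
```

Run:
```python
from h import *
to(0.572,-.342,0.15,-42.5)
im=crop("top","g0",150,140,550,340,2)
print(px2w("top",*(150+718/2,140+210/2),.084))
```

```text
shift [0.319 0.316 0.553] turn z 0.001/alt -0.999 | at [ 0.5697 -0.2972  0.2054] head -42.3 tilt 0.04 q6 0.17 F [-0.2 -0.5  0.9] w 0.0937 t 31.4
[ 0.57124561 -0.33918152  0.084     ]
```

Request:
{"fn": "drive_tool", "kwargs": {
  "plan": [
    [[0.2, 0.2, 0, 0, 0, 0, 0], [0.32, 0.32, 0.2, 0, 0, 0, 0], [0.32, 0.32, 0.5, 0, 0, 0, 0], [0.32, 0.32, 0.55, 0, 0, 0, 0], [0.32, 0.32, 0.55, 0, 0, 0, 0]]
  ]
}}

```text
t: 31.9
ee_pos: [0.5706, -0.3421, 0.1488]
tool_rot: [0.933, -0.36, -0.002, -0.001]
contact_force: [-0.2, -0.2, -0.3]
gripper_width: 0.0939
```

Run:
```python
from h import *
to(0.572,-.342,0.06,-42.5)
im=crop("side","g1",230,250,430,450,3)
```

```text
shift [ 0.013 -0.011  0.888] turn z 0.001/alt -0.999 | at [ 0.5706 -0.3421  0.1488] head -42.2 tilt 0.21 q6 0.11 F [-0.2 -0.2 -0.3] w 0.0939 t 31.9
```

View pics/g1.png

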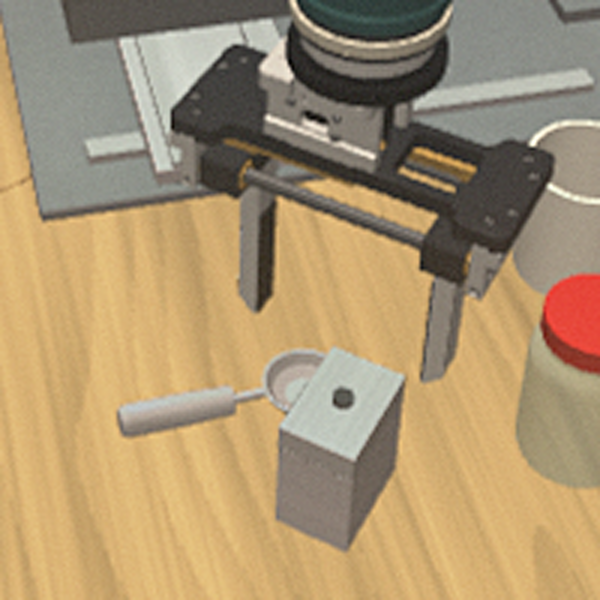

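Request:
{"fn": "drive_tool", "kwargs": {
  "plan": [
    [[0.01, 0, 0.2, 0, 0, 0, 0], [0.01, 0, 0.4, 0, 0, 0, 0], [0.01, 0, 0.6, 0, 0, 0, 0], [0.01, 0, 0.8, 0, 0, 0, 0], [0.01, 0, 0.88, 0, 0, 0, 0.1], [0.01, 0, 0.88, 0, 0, 0, 0.4], [0.01, 0, 0.88, 0, 0, 0, 1], [0.01, 0, 0.88, 0, 0, 0, 1], [0.01, 0, 0.88, 0, 0, 0, 1], [0.01, 0, 0.88, 0, 0, 0, 1], [0.01, 0, 0.88, 0, 0, 0, 1], [0.01, 0, 0.88, 0, 0, 0, 1]]
  ]
}}

```text
t: 33.15
ee_pos: [0.5718, -0.3439, 0.0631]
tool_rot: [0.933, -0.361, 0.0, -0.0]
contact_force: [-1.9, 1.7, 3.0]
gripper_width: 0.0461
```

Run:
```python
from h import *
to(0.531,.107,0.21,-1)
im=crop("side","g2",230,250,430,450,3)
```

```text
shift [-3.338 -3.059 -1.469] turn z -0.230/alt 0.770 | at [ 0.5718 -0.3439  0.0631] head -42.3 tilt 0.03 q6 0.11 F [-1.9  1.7  3. ] w 0.0461 t 33.1
```

View pics/g2.png

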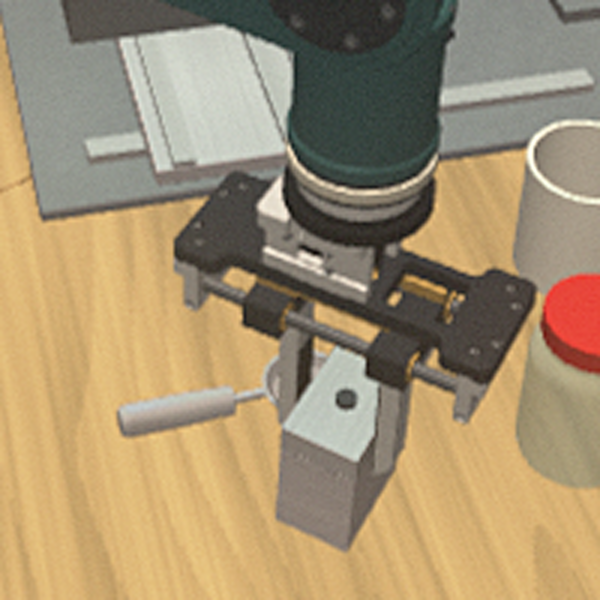

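Request:
{"fn": "drive_tool", "kwargs": {
  "plan": [
    [[0, 0, -0.2, 0, 0, 0, 1], [0, 0, -0.5, 0, 0, 0, 1], [0, 0, -0.8, 0, 0, 0, 1], [0, 0, -1, 0, 0, 0, 1], [-0.15, -0.15, -1, 0, 0, -0.04, 1], [-0.3, -0.3, -1, 0, 0, -0.08, 1], [-0.5, -0.5, -1, 0, 0, -0.12, 1], [-0.7, -0.7, -1, 0, 0, -0.16, 1], [-0.9, -0.8, -1, 0, 0, -0.2, 1], [-1, -0.9, -1, 0, 0, -0.23, 1], [-1, -0.9, -1, 0, 0, -0.23, 1]]
  ]
}}

```text
t: 34.3
ee_pos: [0.5581, -0.2081, 0.1618]
tool_rot: [1.0, -0.007, -0.0, -0.001]
contact_force: [0.1, -0.5, -1.5]
gripper_width: 0.0457
```

Run:
```python
from h import *
to(0.532,.105,0.21,-1)
```

```text
shift [-0.305 -3.128 -0.479] turn z 0.001/alt -0.999 | at [ 0.5581 -0.2081  0.1618] head -0.8 tilt 0.09 q6 -0.44 F [ 0.1 -0.5 -1.5] w 0.0457 t 34.3
```

Request:
{"fn": "drive_tool", "kwargs": {
  "plan": [
    [[-0.05, -0.3, -0.3, 0, 0, 0, 1], [-0.1, -0.7, -0.5, 0, 0, 0, 1], [-0.1, -1, -0.5, 0, 0, 0, 1]]
  ]
}}

```text
t: 34.6
ee_pos: [0.5515, -0.1098, 0.2162]
tool_rot: [1.0, -0.01, 0.003, 0.001]
contact_force: [0.6, -0.3, -2.0]
gripper_width: 0.0459
```

Request:
{"fn": "drive_tool", "kwargs": {
  "plan": [
    [[-0.05, -0.4, 0, 0, 0, 0, 1], [-0.1, -0.8, 0, 0, 0, 0, 1], [-0.1, -1, 0, 0, 0, 0, 1]]
  ]
}}

```text
t: 34.9
ee_pos: [0.5414, -0.0077, 0.2122]
tool_rot: [1.0, -0.009, -0.0, -0.0]
contact_force: [0.5, -0.8, -1.7]
gripper_width: 0.0458
```

Request:
{"fn": "drive_tool", "kwargs": {
  "plan": [
    [[-0.05, -0.4, 0, 0, 0, 0, 1], [-0.1, -0.8, 0, 0, 0, 0, 1], [-0.1, -1, 0, 0, 0, 0, 1], [-0.1, -1, 0, 0, 0, 0, 1], [-0.1, -1, 0, 0, 0, 0, 1]]
  ]
}}

```text
t: 35.4
ee_pos: [0.5336, 0.0898, 0.212]
tool_rot: [1.0, -0.009, -0.0, 0.001]
contact_force: [-0.2, 0.1, -2.4]
gripper_width: 0.0457
```

Run:
```python
from h import *
to(0.533,.106,0.13,-1)
```

```text
shift [-0.008 -0.163  0.819] turn z 0.000/alt -1.000 | at [0.5336 0.0898 0.212 ] head -1.0 tilt 0.07 q6 0.08 F [-0.2  0.1 -2.4] w 0.0457 t 35.4
```

Request:
{"fn": "drive_tool", "kwargs": {
  "plan": [
    [[-0.01, -0.16, 0, 0, 0, 0, 1], [-0.01, -0.16, 0.2, 0, 0, 0, 1], [-0.01, -0.16, 0.4, 0, 0, 0, 1], [-0.01, -0.16, 0.65, 0, 0, 0, 1], [-0.01, -0.16, 0.8, 0, 0, 0, 1], [-0.01, -0.16, 0.8, 0, 0, 0, 1], [-0.01, -0.16, 0.8, 0, 0, 0, 1]]
  ]
}}

```text
t: 36.1
ee_pos: [0.5329, 0.1063, 0.1329]
tool_rot: [1.0, -0.009, 0.0, -0.0]
contact_force: [1.1, 0.2, -1.2]
gripper_width: 0.0459
```

Run:
```python
from h import *
to(0.532,.106,0.106,-1)
im=crop("side","g3",210,90,400,240,4)
```

```text
shift [-0.009  0.003  0.269] turn z 0.000/alt -1.000 | at [0.5329 0.1063 0.1329] head -1.0 tilt 0.02 q6 0.11 F [ 1.1  0.2 -1.2] w 0.0459 t 36.1
```

View pics/g3.png

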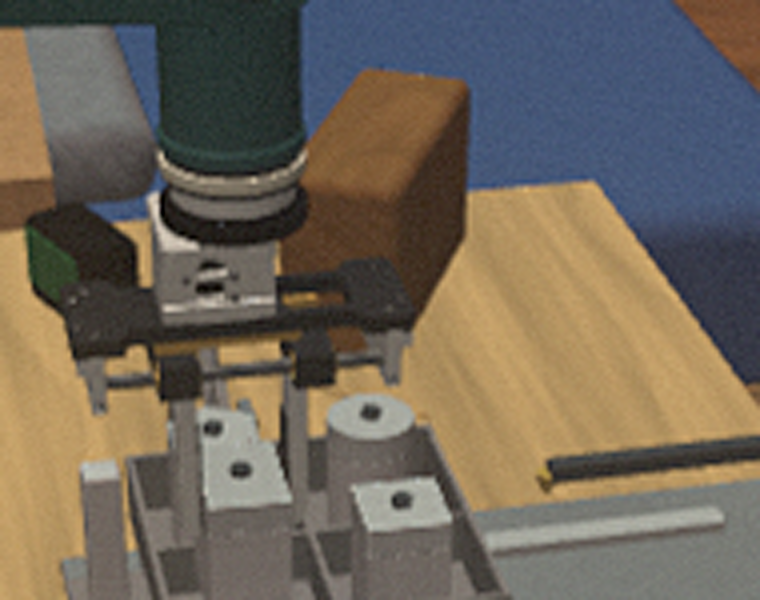

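Request:
{"fn": "drive_tool", "kwargs": {
  "plan": [
    [[0, 0, 0.1, 0, 0, 0, 1], [0, 0, 0.18, 0, 0, 0, 1], [0, 0, 0.23, 0, 0, 0, 1], [0, 0, 0.265, 0, 0, 0, 1], [0, 0, 0.265, 0, 0, 0, 1], [0, 0, 0.265, 0, 0, 0, 1]]
  ]
}}

```text
t: 36.75
ee_pos: [0.5326, 0.1066, 0.1061]
tool_rot: [1.0, -0.008, 0.0, -0.0]
contact_force: [-0.0, -1.4, -1.2]
gripper_width: 0.0458
```

Request:
{"fn": "drive_tool", "kwargs": {
  "plan": [
    [[0, 0, 0, 0, 0, 0, 0.45], [0, 0, 0, 0, 0, 0, 0.38], [0, 0, 0, 0, 0, 0, 0.38], [0, 0, -0.2, 0, 0, 0, 0.38], [0, 0, -0.6, 0, 0, 0, 0.38], [0, 0, -1, 0, 0, 0, 0.4], [0, 0, -1, 0, 0, 0, 0.4]]
  ]
}}

```text
t: 37.45
ee_pos: [0.5359, 0.1068, 0.2137]
tool_rot: [1.0, -0.008, 0.007, -0.001]
contact_force: [0.0, -0.5, 0.2]
gripper_width: 0.0564
```

Request:
{"fn": "drive_tool", "kwargs": {
  "plan": [
    [[-0.3, 0, 0, 0, 0, -0.04, 0.4], [-0.6, -0.3, 0, 0, 0, -0.08, 0.4], [-0.72, -0.5, 0, 0, 0, -0.12, 0.4], [-0.72, -0.5, 0, 0, 0, -0.16, 0.4], [-0.72, -0.5, 0, 0, 0, -0.2, 0.4], [-0.72, -0.5, 0, 0, 0, -0.24, 0.4], [-0.72, -0.5, 0, 0, 0, -0.28, 0.4], [-0.72, -0.5, 0, 0, 0, -0.32, 0.4], [-0.72, -0.5, 0, 0, 0, -0.36, 0.4], [-0.72, -0.5, 0, 0, 0, -0.4, 0.4], [-0.72, -0.5, 0, 0, 0, -0.44, 0.4], [-0.72, -0.5, 0, 0, 0, -0.48, 0.4]]
  ]
}}

```text
t: 38.65
ee_pos: [0.4612, 0.1576, 0.2054]
tool_rot: [0.733, 0.681, -0.0, -0.0]
contact_force: [0.4, 0.1, 0.5]
gripper_width: 0.0564
```

Request:
{"fn": "drive_tool", "kwargs": {
  "plan": [
    [[0, 0, 0, 0, 0, -0.02, 0.4], [0, 0, 0, 0, 0, -0.02, 0.4], [0, 0, 0, 0, 0, -0.02, 0.4]]
  ]
}}

```text
t: 38.95
ee_pos: [0.4612, 0.1576, 0.2056]
tool_rot: [0.713, 0.701, -0.0, -0.0]
contact_force: [0.2, -0.4, 0.3]
gripper_width: 0.0562
```

Run:
```python
from h import *
to(0.460,.155,0.109,89)
im=crop("side","g4",210,90,400,240,4)
im=crop("top","g4t",150,120,350,330,3)
```

```text
shift [-0.026 -0.012  0.966] turn z -0.000/alt 1.000 | at [0.4612 0.1576 0.2056] head 89.0 tilt 0.02 q6 -1.34 F [ 0.2 -0.4  0.3] w 0.0562 t 39.0
```

View pics/g4.png

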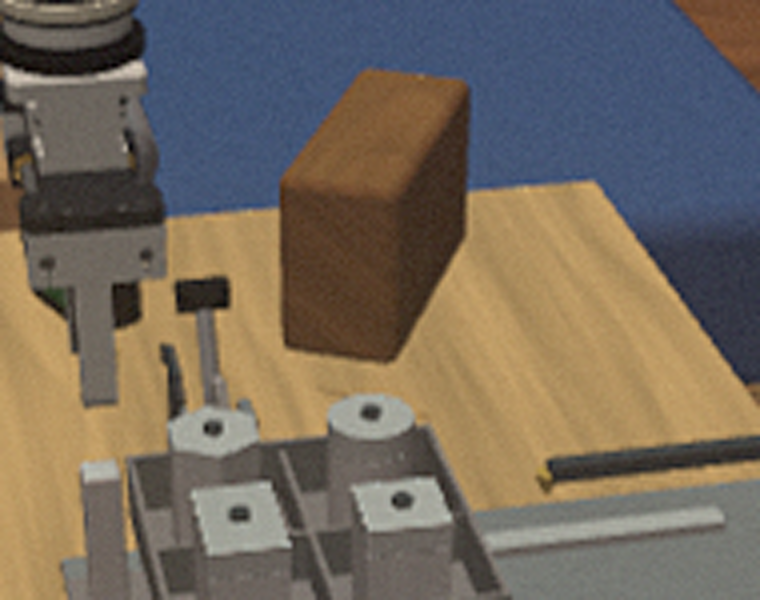

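View pics/g4t.png

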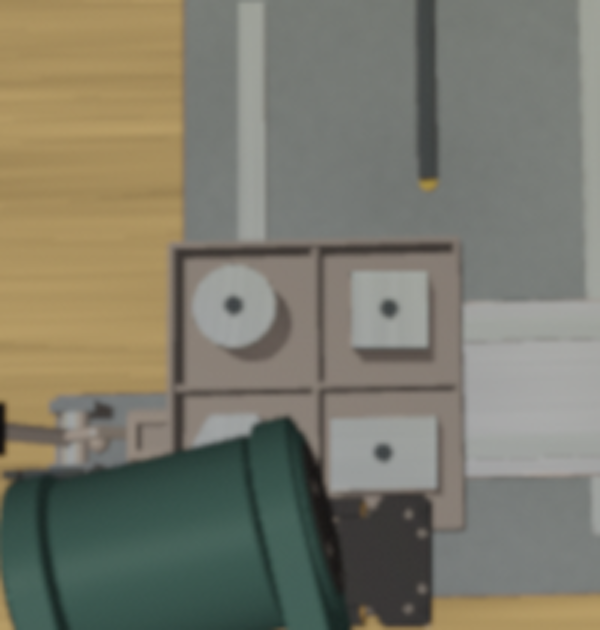

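Request:
{"fn": "drive_tool", "kwargs": {
  "plan": [
    [[-0.02, -0.01, 0.2, 0, 0, 0, 0.4], [-0.02, -0.01, 0.45, 0, 0, 0, 0.4], [-0.02, -0.01, 0.7, 0, 0, 0, 0.4], [-0.02, -0.01, 0.9, 0, 0, 0, 0.4], [-0.02, -0.01, 0.96, 0, 0, 0, 0.4], [-0.02, -0.01, 0.96, 0, 0, 0, 0.6], [-0.02, -0.01, 0.96, 0, 0, 0, 0.8], [-0.02, -0.01, 0.96, 0, 0, 0, 1], [-0.02, -0.01, 0.96, 0, 0, 0, 1], [-0.02, -0.01, 0.96, 0, 0, 0, 1], [-0.02, -0.01, 0.96, 0, 0, 0, 1], [-0.02, -0.01, 0.96, 0, 0, 0, 1]]
  ],
  "force": 35
}}

```text
t: 40.25
ee_pos: [0.4611, 0.1559, 0.1111]
tool_rot: [0.713, 0.702, 0.001, 0.001]
contact_force: [0.9, 0.4, 4.0]
gripper_width: 0.0221
```

Run:
```python
from h import *
to(0.460,.155,0.109,89)
im=crop("side","h1",210,130,390,250,4.4)
im=crop("top","h1t",190,170,350,310,5)
```

```text
shift [-0.009 -0.011  0.021] turn z 0.001/alt -0.999 | at [0.4611 0.1559 0.1111] head 89.1 tilt 0.14 q6 -1.35 F [0.9 0.4 4. ] w 0.0221 t 40.2
```

View pics/h1.png

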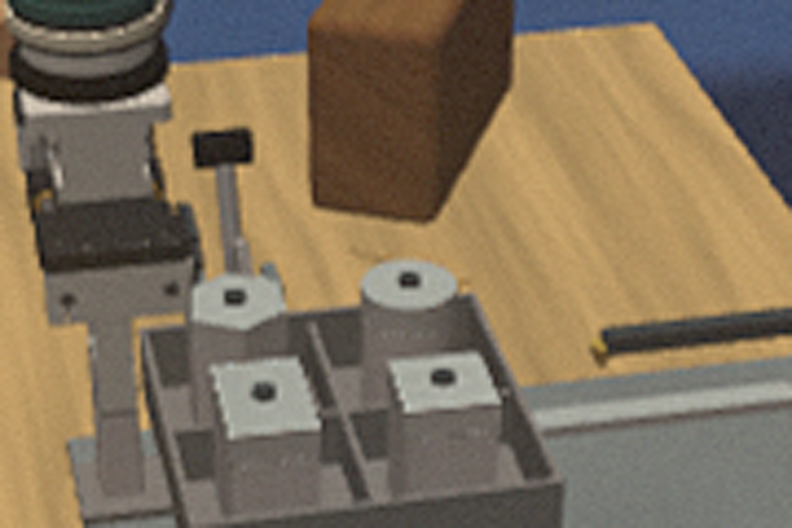

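View pics/h1t.png

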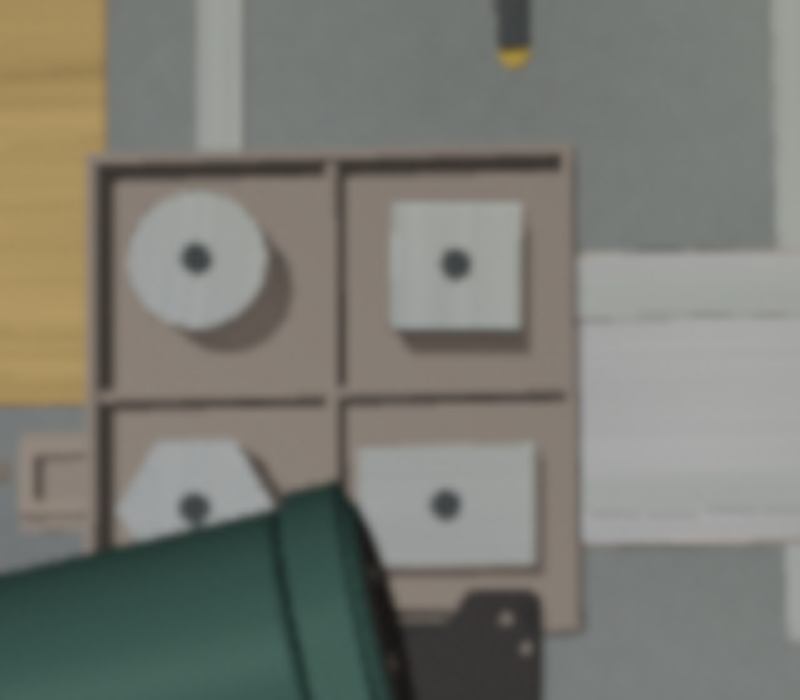

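```bash
cat >> h.py <<'E'
def overlay(c,im,name,tip,x0,y0,x1,y1,k,psi=-1.0,r=.006):
    o=cv2.resize(im[y0:y1,x0:x1,::-1],None,fx=k,fy=k,interpolation=cv2.INTER_CUBIC).copy()
    a=np.radians(psi);ex=np.array([np.cos(a),np.sin(a),0]);ey=np.array([-np.sin(a),np.cos(a),0]);t=np.array(tip)
    def pp(P): q=w2px(c,P); return tuple(int(round(v)) for v in ((q[0]-x0+.5)*k-.5,(q[1]-y0+.5)*k-.5))
    cv2.drawMarker(o,pp(t),(0,0,255),cv2.MARKER_CROSS,9,1)
    for z in(.008,.020):
        for s in(-.006,.006):
            cv2.line(o,pp(t+ey*s+[0,0,z]),pp(t+ey*s+ex*.05+[0,0,z]),(0,255,0),1)
        cv2.line(o,pp(t-ey*.006+[0,0,z]),pp(t+ey*.006+[0,0,z]),(0,255,0),1)
    cv2.polylines(o,[np.array([pp(t+r*(ex*np.cos(u)+ey*np.sin(u))+[0,0,.008]) for u in np.linspace(0,6.28,30)])],True,(255,0,0),1)
    cv2.imwrite("pics/"+name+".png",o)
E
python3 - <<'E'
from h import *
for c,b in(("top",(280,165,310,190)),("side",(325,195,365,225))):
    im=viewer.capture(c); np.save(f"{c}.npy",im)
    crop(c,"tip_"+c,*b,20,im)
    overlay(c,im,"tipo_"+c,(.697,.078,.136),*b,20)
a=[cv2.imread(f"pics/tip{o}_{c}.png") for c in("top","side") for o in("","o")]
cv2.imwrite("pics/tips.png",np.vstack([np.hstack([cv2.resize(x,(400,300)) for x in a[:2]]),np.hstack([cv2.resize(x,(400,300)) for x in a[2:]])]))
E
```

```text
(no output)
```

View pics/tips.png

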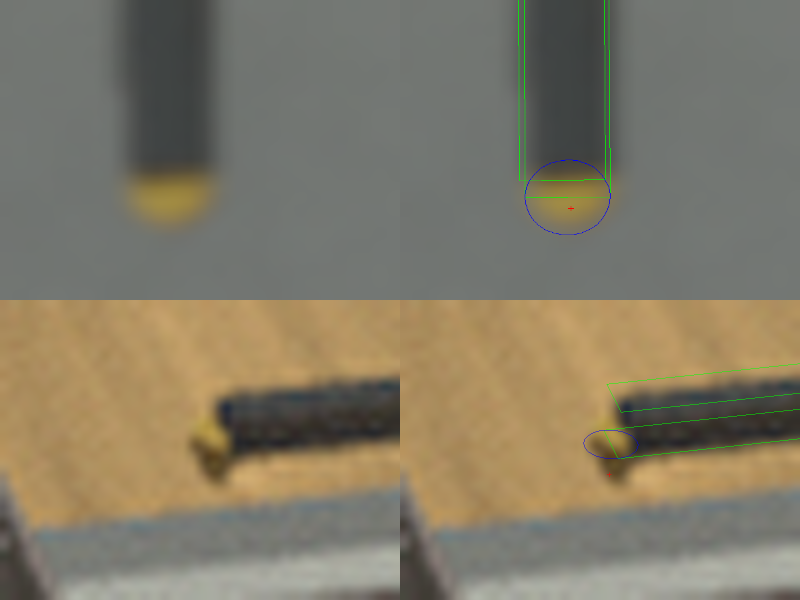

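```bash
cat >> h.py <<'E'
TIP=np.array([.698,.0772])
def buttons(im,guess,z=.127):
    g=im.astype(float).mean(2); out={}
    for n,(u,v) in guess.items():
        u0,v0=int(round(u)),int(round(v)); w=g[v0-5:v0+6,u0-5:u0+6]
        m=np.clip(120-w,0,None); Y,X=np.mgrid[v0-5:v0+6,u0-5:u0+6]
        if m.sum()==0: continue
        p=((X*m).sum()/m.sum(),(Y*m).sum()/m.sum()); out[n]=(p,px2w("top",*p,z))
    return out
def rel(P,psi=-1.0):
    a=np.radians(psi); d=TIP-P[:2]; return np.array([d@[np.cos(a),np.sin(a)], d@[-np.sin(a),np.cos(a)]])
E
python3 - <<'E'
from h import *
im=np.load("top.npy")
B=buttons(im,{n:(190+x/5,170+y/5) for n,(x,y) in dict(round=(196,258),square=(455,264),hex=(194,507),obl=(445,505)).items()})
for n,(p,P) in B.items(): print(n,np.round(p,2),np.round(P,4),"needs saddle,carrier",np.round(rel(P),4))
to(.46,.155,.11,89)
E
```

```text
round [228.84 221.24] [0.6266 0.2    0.127 ] needs saddle,carrier [ 0.0735 -0.1215]
square [280.74 222.33] [0.6217 0.102  0.127 ] needs saddle,carrier [ 0.0767 -0.0235]
hex [229.61 273.35] [0.528  0.1993 0.127 ] needs saddle,carrier [ 0.1721 -0.1192]
obl [278.75 270.51] [0.5307 0.1074 0.127 ] needs saddle,carrier [ 0.1678 -0.0273]
shift [-0.009 -0.011  0.011] turn z 0.000/alt -1.000 | at [0.4611 0.1559 0.1111] head 89.1 tilt 0.13 q6 -1.35 F [0.2 0.9 5.4] w 0.0221 t 40.5
```

Request:
{"fn": "drive_tool", "kwargs": {
  "plan": [
    [[-0.02, 0, 0, 0, 0, 0, 1], [-0.07, 0, 0, 0, 0, 0, 1], [-0.15, 0, 0, 0, 0, 0, 1], [-0.25, 0, 0, 0, 0, 0, 1], [-0.36, 0, 0, 0, 0, 0, 1], [-0.48, 0, 0, 0, 0, 0, 1], [-0.6, 0, 0, 0, 0, 0, 1], [-0.72, 0, 0, 0, 0, 0, 1], [-0.83, 0, 0, 0, 0, 0, 1], [-0.92, 0, 0, 0, 0, 0, 1], [-0.98, 0, 0, 0, 0, 0, 1], [-1, 0, 0, 0, 0, 0, 1]]
  ]
}}

```text
t: 41.65
ee_pos: [0.4602, 0.055, 0.111]
tool_rot: [0.713, 0.701, 0.001, 0.001]
contact_force: [3.2, 1.0, 4.9]
gripper_width: 0.022
```

Run:
```python
from h import *
to(.46,.155,.11,89)
im=crop("top","i1",190,150,370,310,4); np.save("top.npy",im)
im=crop("side","i1s",210,130,390,290,4)
```

```text
shift [ 1.    -0.019  0.011] turn z 0.000/alt -1.000 | at [0.4602 0.055  0.111 ] head 89.0 tilt 0.22 q6 -1.56 F [3.2 1.  4.9] w 0.0220 t 41.6
```

View pics/i1.png

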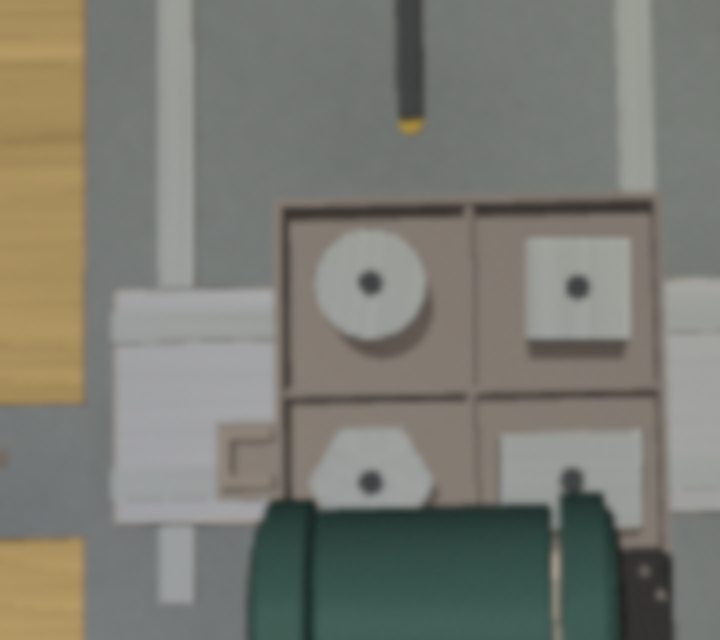

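View pics/i1s.png

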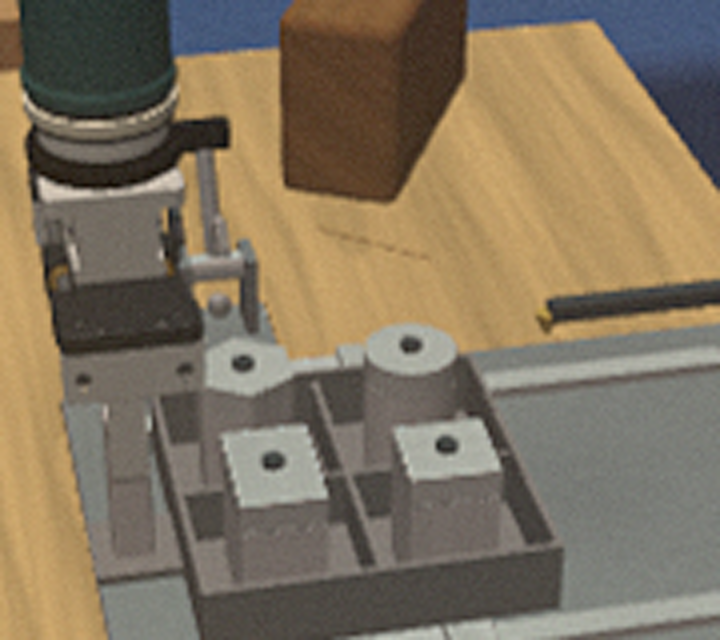

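Run:
```python
from h import *
im=np.load("top.npy")
B=buttons(im,{n:(190+x/4,150+y/4) for n,(x,y) in dict(round=(371,282),square=(578,287),hex=(371,482)).items()})
for n,(p,P) in B.items(): print(n,np.round(p,2),np.round(P,4),"needs saddle,carrier",np.round(rel(P),4))
```

```text
round [282.17 220.23] [0.6257 0.0992 0.127 ] needs saddle,carrier [ 0.0727 -0.0207]
square [333.98 221.32] [0.6209 0.0014 0.127 ] needs saddle,carrier [0.0758 0.0771]
hex [282.24 270.14] [0.5312 0.1009 0.127 ] needs saddle,carrier [ 0.1672 -0.0207]
```

Request:
{"fn": "drive_tool", "kwargs": {
  "plan": [
    [[-0.03, 0.02, 0, 0, 0, 0, 1], [-0.08, 0.07, 0, 0, 0, 0, 1], [-0.14, 0.15, 0, 0, 0, 0, 1], [-0.19, 0.25, 0, 0, 0, 0, 1], [-0.21, 0.36, 0, 0, 0, 0, 1], [-0.21, 0.47, 0, 0, 0, 0, 1], [-0.21, 0.57, 0, 0, 0, 0, 1], [-0.21, 0.65, 0, 0, 0, 0, 1], [-0.21, 0.7, 0, 0, 0, 0, 1], [-0.21, 0.73, 0, 0, 0, 0, 1], [-0.21, 0.735, 0, 0, 0, 0, 1]]
  ]
}}

```text
t: 42.85
ee_pos: [0.5327, 0.0332, 0.1111]
tool_rot: [0.713, 0.701, 0.001, 0.001]
contact_force: [-1.3, 0.1, 5.9]
gripper_width: 0.0216
```

Run:
```python
from h import *
to(.46,.155,.11,89)
im=crop("top","i2",190,110,370,270,4); np.save("top.npy",im)
crop("top","i2z",270,160,320,200,16,im)
im=crop("side","i2s",260,150,420,270,5)
```

```text
shift [ 1.206 -0.747  0.01 ] turn z 0.000/alt -1.000 | at [0.5327 0.0332 0.1111] head 89.1 tilt 0.10 q6 -1.60 F [-1.3  0.1  5.9] w 0.0216 t 42.9
```

View pics/i2z.png

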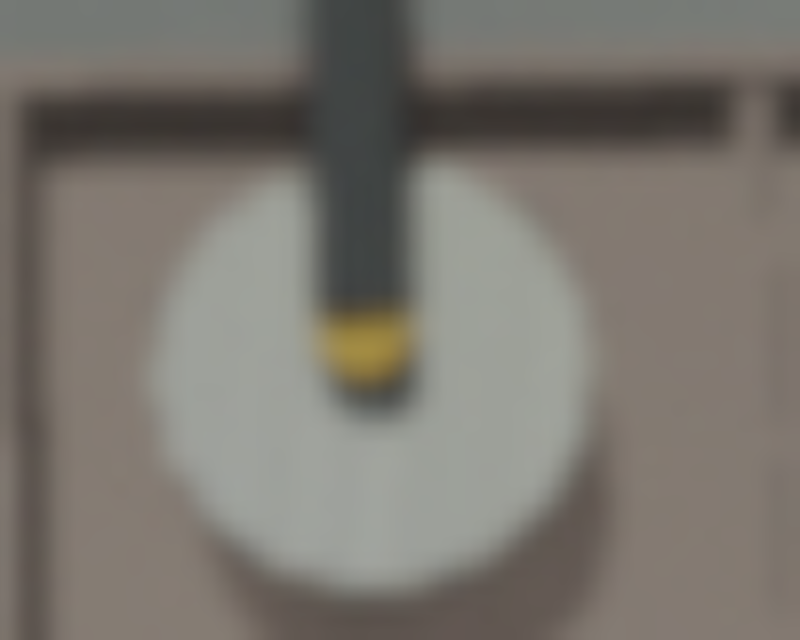

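View pics/i2s.png

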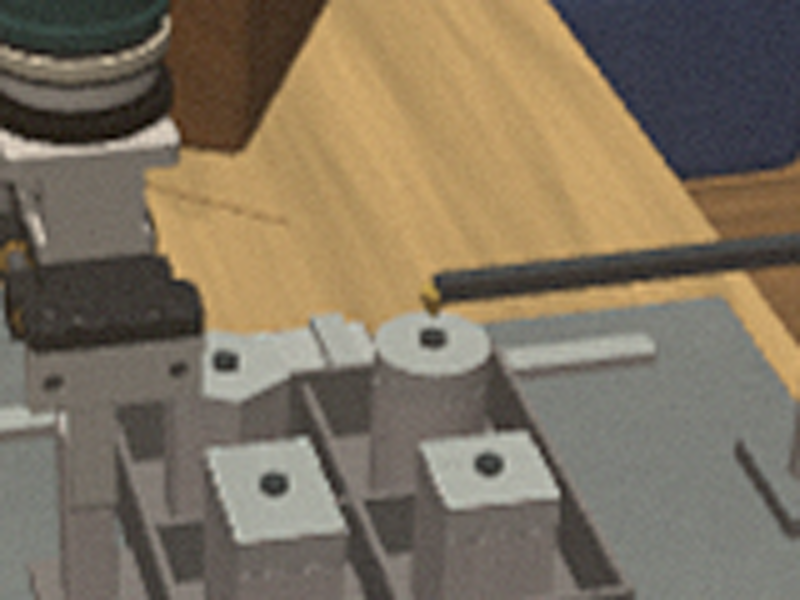

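Run:
```python
from h import *
for z in (.123,.127,.136):
    q=w2px("top",[*TIP,z]); print(z,(q-[270,160]+.5)*16)
for z in (.123,.127,.136):
    q=w2px("side",[*TIP,z]); print(z,(q-[260,150]+.5)*5)
P=px2w("top",270+373.5/16-.5,160+377/16-.5,.123); print(P,rel(P))
```

```text
0.123 [378.14512791 373.84479618]
0.127 [376.20423608 366.51403917]
0.136 [371.78806109 349.83412682]
0.123 [430.71965158 337.78209564]
0.127 [431.18476602 330.2433145 ]
0.136 [432.23760047 313.17850658]
[0.6976314  0.07776272 0.123     ] [ 0.00037836 -0.00055621]
```

Run:
```python
from h import *
im=viewer.capture("side"); np.save("side.npy",im)
x0,y0,x1,y1=330,200,370,230; k=20
crop("side","j1",x0,y0,x1,y1,k,im)
for nm,z in (("tip",.136),("btn",.127),("lid",.123)):
    q=w2px("side",[*TIP,z]); print(nm,(q-[x0,y0]+.5)*k)
print([ (w2px("side",[TIP[0],TIP[1]+d,.127])-[x0,y0]+.5)*k for d in (-.003,.003)])
```

```text
tip [328.95040189 252.71402631]
btn [324.73906407 320.97325801]
lid [322.87860632 351.12838257]
[array([332.42803212, 335.24772046]), array([317.07902437, 306.75250065])]
```

View pics/j1.png

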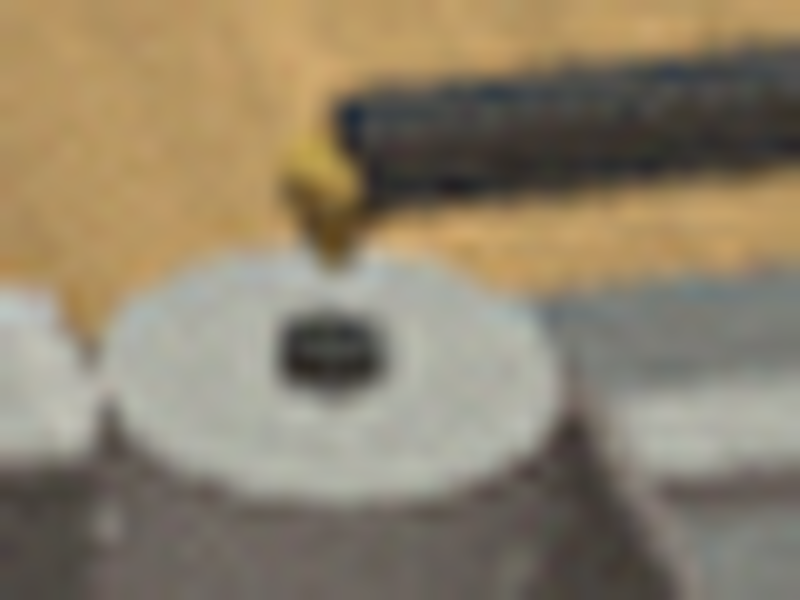

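Request:
{"fn": "drive_tool", "kwargs": {
  "plan": [
    [[0, 0, 0, 0, 0, 0, 1], [0, 0, 0, 0, 0, 0, 1], [0, 0, 0, 0, 0, 0, 1], [0, 0, 0, 0, 0, 0, 1], [0, 0, 0, 0, 0, 0, 1], [0, 0, 0, 0, 0, 0, 1], [0, 0, 0, 0, 0, 0, 1], [0, 0, 0, 0, 0, 0, 1], [0, 0, 0, 0, 0, 0, 1], [0, 0, 0, 0, 0, 0, 1], [0, 0, 0, 0, 0, 0, 1], [0, 0, 0, 0, 0, 0, 1]]
  ]
}}

```text
t: 44.2
ee_pos: [0.5326, 0.0332, 0.1111]
tool_rot: [0.713, 0.701, 0.001, 0.001]
contact_force: [2.0, -0.1, 6.1]
gripper_width: 0.0218
```

Request:
{"fn": "drive_tool", "kwargs": {
  "plan": [
    [[0, 0, 0, 0, 0, 0, 1], [0, 0, 0, 0, 0, 0, 1], [0, 0, 0, 0, 0, 0, 1]]
  ]
}}

```text
t: 44.5
ee_pos: [0.5326, 0.0332, 0.111]
tool_rot: [0.713, 0.701, 0.001, 0.001]
contact_force: [0.4, 0.2, 5.6]
gripper_width: 0.022
```

Run:
```python
from h import *
to(.46,.155,.11,89)
im=crop("top","j2",190,110,370,270,4); np.save("top.npy",im)
```

```text
shift [ 1.206 -0.746  0.009] turn z 0.000/alt -1.000 | at [0.5326 0.0332 0.111 ] head 89.1 tilt 0.13 q6 -1.60 F [0.4 0.2 5.6] w 0.0220 t 44.5
```

View pics/j2.png

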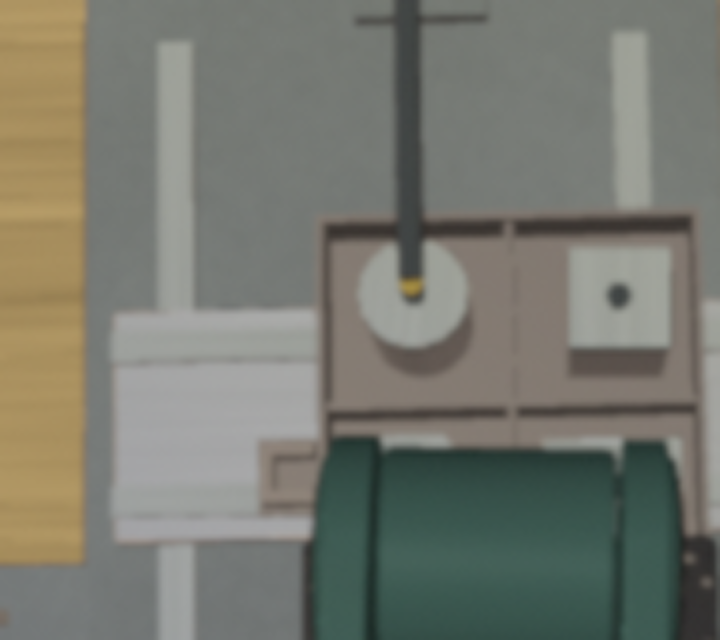

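Run:
```python
from h import *
im=np.load("top.npy")
B=buttons(im,dict(square=(190+618/4,110+295/4)))
for n,(p,P) in B.items(): print(n,np.round(p,2),np.round(P,4),"needs saddle,carrier",np.round(rel(P),4))
```

```text
square [344.21 183.51] [ 0.6931 -0.0202  0.127 ] needs saddle,carrier [0.0032 0.0975]
```

Request:
{"fn": "drive_tool", "kwargs": {
  "plan": [
    [[0.02, 0, 0, 0, 0, 0, 1], [0.07, 0, 0, 0, 0, 0, 1], [0.15, 0.01, 0, 0, 0, 0, 1], [0.25, 0.02, 0, 0, 0, 0, 1], [0.36, 0.03, 0, 0, 0, 0, 1], [0.48, 0.03, 0, 0, 0, 0, 1], [0.6, 0.03, 0, 0, 0, 0, 1], [0.71, 0.03, 0, 0, 0, 0, 1], [0.81, 0.03, 0, 0, 0, 0, 1], [0.89, 0.03, 0, 0, 0, 0, 1], [0.95, 0.03, 0, 0, 0, 0, 1], [0.97, 0.03, 0, 0, 0, 0, 1]]
  ]
}}

```text
t: 45.75
ee_pos: [0.5368, 0.1305, 0.1111]
tool_rot: [0.713, 0.702, 0.0, 0.001]
contact_force: [-0.9, -1.1, 6.6]
gripper_width: 0.0219
```

Run:
```python
from h import *
to(.46,.155,.11,89)
im=viewer.capture("top")
crop("top","k1",270,160,320,200,16,im)
im=viewer.capture("side"); crop("side","k1s",330,200,370,230,20,im)
```

```text
shift [ 0.233 -0.772  0.01 ] turn z 0.001/alt -0.999 | at [0.5368 0.1305 0.1111] head 89.1 tilt 0.08 q6 -1.42 F [-0.9 -1.1  6.6] w 0.0219 t 45.8
```

View pics/k1.png

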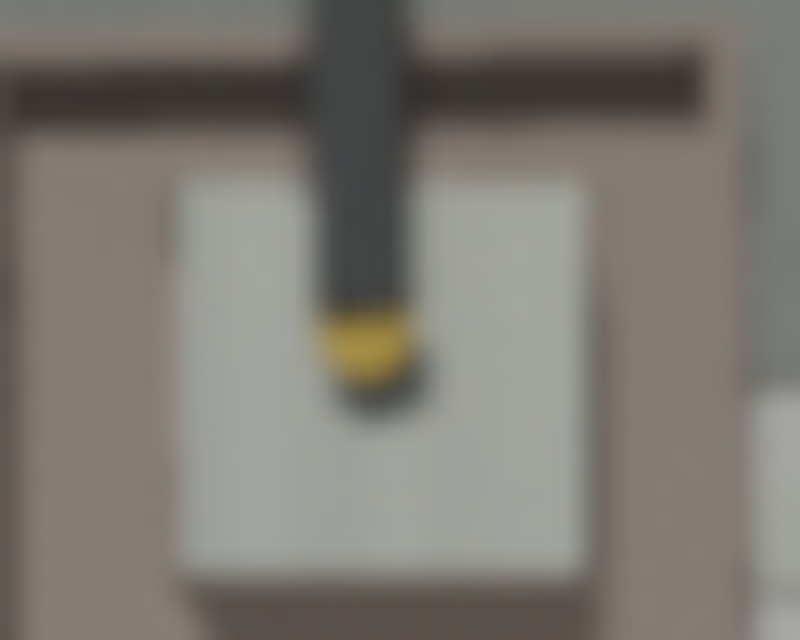

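View pics/k1s.png

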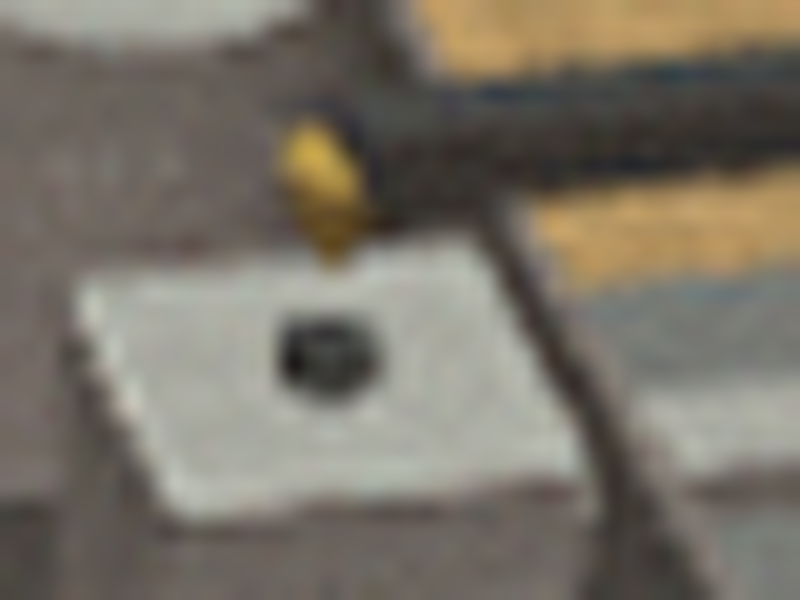

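Request:
{"fn": "drive_tool", "kwargs": {
  "plan": [
    [[0.005, 0.005, 0, 0, 0, 0, 1], [0.005, 0.005, 0, 0, 0, 0, 1], [0.005, 0.005, 0, 0, 0, 0, 1], [0.005, 0.005, 0, 0, 0, 0, 1], [0.005, 0.005, 0, 0, 0, 0, 1], [0.005, 0.005, 0, 0, 0, 0, 1], [0.005, 0.005, 0, 0, 0, 0, 1], [0.005, 0.005, 0, 0, 0, 0, 1], [0.005, 0.005, 0, 0, 0, 0, 1], [0.005, 0.005, 0, 0, 0, 0, 1], [0.005, 0.005, 0, 0, 0, 0, 1], [0.005, 0.005, 0, 0, 0, 0, 1]]
  ]
}}

```text
t: 47.05
ee_pos: [0.5374, 0.1307, 0.1111]
tool_rot: [0.713, 0.701, 0.001, 0.0]
contact_force: [-0.9, 0.3, 6.4]
gripper_width: 0.0218
```

Request:
{"fn": "drive_tool", "kwargs": {
  "plan": [
    [[0, 0, 0, 0, 0, 0, 1], [0, 0, 0, 0, 0, 0, 1], [0, 0, 0, 0, 0, 0, 1], [0, 0, 0, 0, 0, 0, 1]]
  ]
}}

```text
t: 47.45
ee_pos: [0.5374, 0.1307, 0.1111]
tool_rot: [0.713, 0.701, 0.001, 0.0]
contact_force: [0.1, 1.0, 6.6]
gripper_width: 0.0217
```

Request:
{"fn": "drive_tool", "kwargs": {
  "plan": [
    [[-0.02, 0.02, 0, 0, 0, 0, 1], [-0.07, 0.06, 0, 0, 0, 0, 1], [-0.15, 0.14, 0, 0, 0, 0, 1], [-0.25, 0.23, 0, 0, 0, 0, 1], [-0.36, 0.33, 0, 0, 0, 0, 1], [-0.48, 0.44, 0, 0, 0, 0, 1], [-0.6, 0.55, 0, 0, 0, 0, 1], [-0.71, 0.65, 0, 0, 0, 0, 1], [-0.81, 0.75, 0, 0, 0, 0, 1], [-0.9, 0.83, 0, 0, 0, 0, 1], [-0.96, 0.89, 0, 0, 0, 0, 1], [-0.98, 0.915, 0, 0, 0, 0, 1]]
  ]
}}

```text
t: 48.65
ee_pos: [0.6277, 0.0306, 0.1111]
tool_rot: [0.713, 0.701, 0.001, 0.0]
contact_force: [-2.7, 0.1, 7.0]
gripper_width: 0.0219
```

Run:
```python
from h import *
to(.46,.155,.11,89)
im=viewer.capture("top")
crop("top","l1",270,160,320,200,16,im)
im=viewer.capture("side"); crop("side","l1s",330,200,370,230,20,im)
crop("side","l1w",200,130,460,330,3,im)
```

```text
shift [ 1.216 -1.698  0.009] turn z 0.000/alt -1.000 | at [0.6277 0.0306 0.1111] head 89.0 tilt 0.09 q6 -1.60 F [-2.7  0.1  7. ] w 0.0219 t 48.6
```

View pics/l1.png

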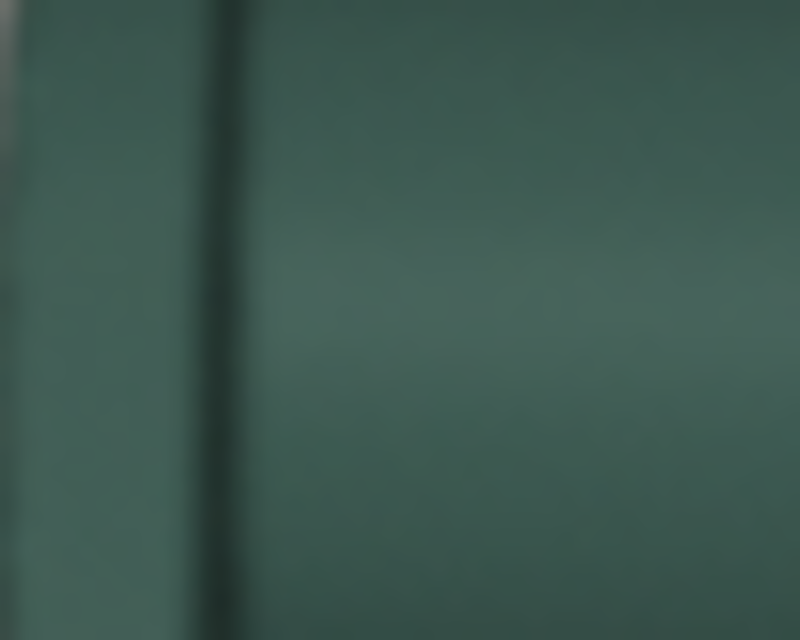

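View pics/l1s.png

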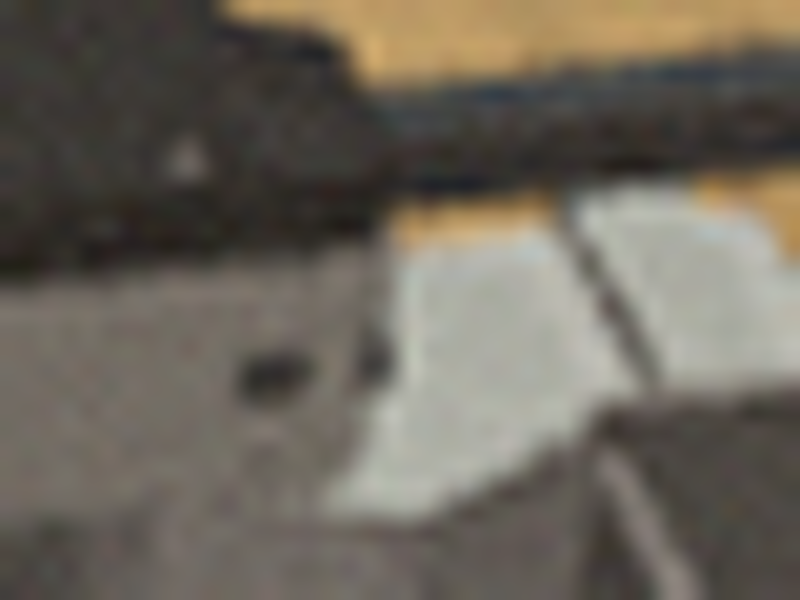

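View pics/l1w.png

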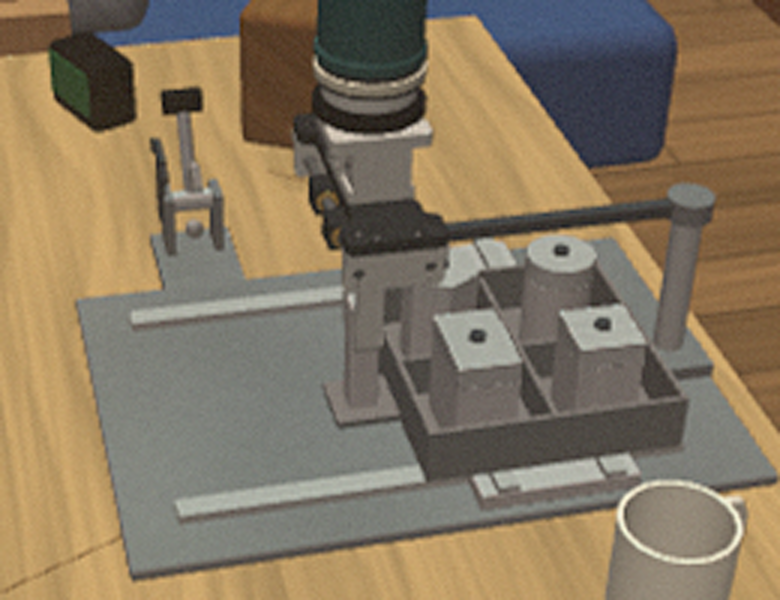

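Run:
```python
from h import *
im=viewer.capture("side")
off=np.array([6,19])/20
for n,d in dict(round=(.0945,-.0017),square=(.0897,-.0995)).items():
    q=w2px("side",[TIP[0]+d[0],TIP[1]+d[1],.127])+off
    print(n,q,(q-[380,200]+.5)*10)
crop("side","l2",380,200,430,250,10,im)
```

```text
round [386.2660436  212.12275176] [ 67.66043603 126.2275176 ]
square [399.85796667 236.46798818] [203.57966673 369.67988176]
```

View pics/l2.png

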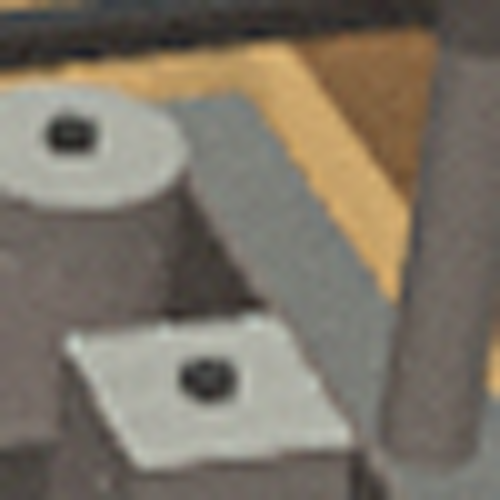

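Request:
{"fn": "drive_tool", "kwargs": {
  "plan": [
    [[0.007, -0.007, 0, 0, 0, 0, 1], [0.007, -0.007, 0, 0, 0, 0, 1], [0.007, -0.007, 0, 0, 0, 0, 1], [0.007, -0.007, 0, 0, 0, 0, 1], [0.007, -0.007, 0, 0, 0, 0, 1], [0.007, -0.007, 0, 0, 0, 0, 1], [0.007, -0.007, 0, 0, 0, 0, 1], [0.007, -0.007, 0, 0, 0, 0, 1], [0.007, -0.007, 0, 0, 0, 0, 1], [0.007, -0.007, 0, 0, 0, 0, 1], [0.007, -0.007, 0, 0, 0, 0, 1], [0.007, -0.007, 0, 0, 0, 0, 1]]
  ]
}}

```text
t: 50.0
ee_pos: [0.6268, 0.0316, 0.1111]
tool_rot: [0.713, 0.701, 0.001, 0.001]
contact_force: [0.6, 0.2, 6.3]
gripper_width: 0.0218
```

Request:
{"fn": "drive_tool", "kwargs": {
  "plan": [
    [[0, 0, 0, 0, 0, 0, 1], [0, 0, 0, 0, 0, 0, 1], [0, 0, 0, 0, 0, 0, 1], [0, 0, 0, 0, 0, 0, 1], [0, 0, 0, 0, 0, 0, 1]]
  ]
}}

```text
t: 50.5
ee_pos: [0.6268, 0.0316, 0.1111]
tool_rot: [0.713, 0.701, 0.001, 0.001]
contact_force: [0.5, -0.6, 5.6]
gripper_width: 0.0219
```

Request:
{"fn": "drive_tool", "kwargs": {
  "plan": [
    [[0.02, 0, 0, 0, 0, 0, 1], [0.07, 0, 0, 0, 0, 0, 1], [0.15, 0, 0, 0, 0, 0, 1], [0.25, 0, 0, 0, 0, 0, 1], [0.36, 0, 0, 0, 0, 0, 1], [0.48, 0, 0, 0, 0, 0, 1], [0.59, 0, 0, 0, 0, 0, 1], [0.69, 0, 0, 0, 0, 0, 1], [0.79, 0, 0, 0, 0, 0, 1], [0.87, 0, 0, 0, 0, 0, 1], [0.92, 0, 0, 0, 0, 0, 1], [0.94, 0, 0, 0, 0, 0, 1]]
  ]
}}

```text
t: 51.7
ee_pos: [0.6279, 0.1262, 0.1111]
tool_rot: [0.713, 0.702, 0.0, 0.001]
contact_force: [-1.7, -1.5, 6.5]
gripper_width: 0.022
```

Run:
```python
from h import *
to(.46,.155,.11,89)
im=viewer.capture("side"); crop("side","m1s",330,200,370,230,20,im)
crop("side","m1w",200,130,460,330,3,im)
off=np.array([6,19])/20
for n,d in dict(round=(.0959,.0926),square=(.0910,-.0054)).items():
    q=w2px("side",[TIP[0]+d[0],TIP[1]+d[1],.127])+off
    print(n,q,(q-[360,170]+.5)*8)
crop("side","m2",360,170,440,240,8,im)
```

```text
shift [ 0.262 -1.684  0.009] turn z 0.001/alt -0.999 | at [0.6279 0.1262 0.1111] head 89.1 tilt 0.07 q6 -1.45 F [-1.7 -1.5  6.5] w 0.0220 t 51.7
round [373.37472183 191.46003733] [110.99777466 175.68029864]
square [385.3634883  213.15544738] [206.90790638 349.24357905]
```

View pics/m1s.png

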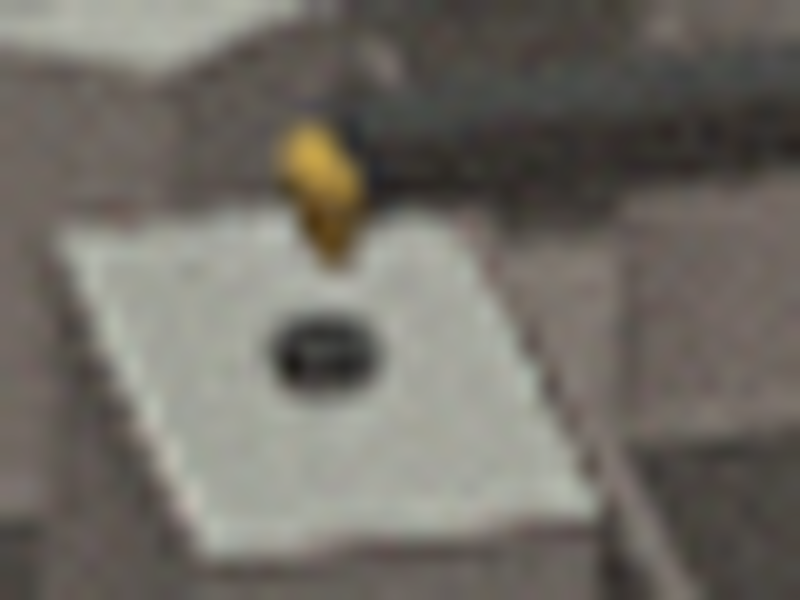

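View pics/m2.png

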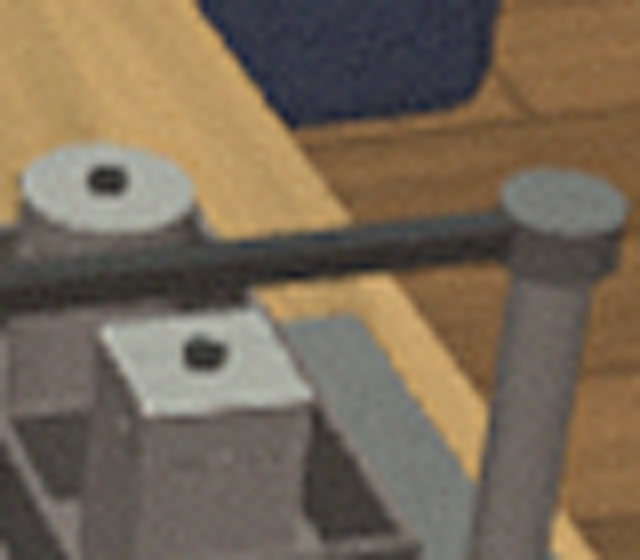

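View pics/m1w.png

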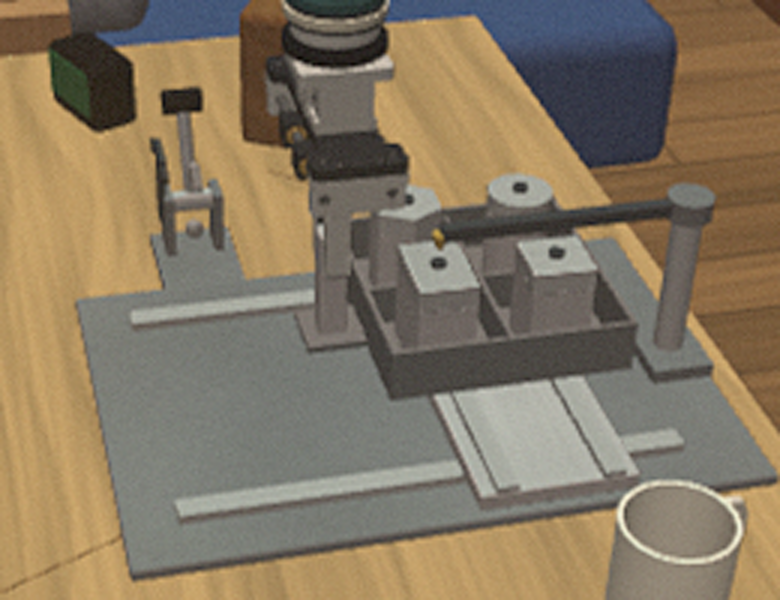

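Request:
{"fn": "drive_tool", "kwargs": {
  "plan": [
    [[0, 0.006, 0, 0, 0, 0, 1], [0, 0.006, 0, 0, 0, 0, 1], [0, 0.006, 0, 0, 0, 0, 1], [0, 0.006, 0, 0, 0, 0, 1], [0, 0.006, 0, 0, 0, 0, 1], [0, 0.006, 0, 0, 0, 0, 1], [0, 0.006, 0, 0, 0, 0, 1], [0, 0.006, 0, 0, 0, 0, 1], [0, 0.006, 0, 0, 0, 0, 1], [0, 0.006, 0, 0, 0, 0, 1], [0, 0.006, 0, 0, 0, 0, 1], [0, 0.006, 0, 0, 0, 0, 1]]
  ]
}}

```text
t: 52.95
ee_pos: [0.6286, 0.1262, 0.1111]
tool_rot: [0.713, 0.701, 0.001, 0.0]
contact_force: [-0.7, 0.9, 6.6]
gripper_width: 0.0219
```

Request:
{"fn": "drive_tool", "kwargs": {
  "plan": [
    [[0, 0, 0, 0, 0, 0, 1], [0, 0, 0, 0, 0, 0, 1], [0, 0, 0, 0, 0, 0, 1], [0, 0, 0, 0, 0, 0, 1], [0, 0, 0, 0, 0, 0, 1]]
  ]
}}

```text
t: 53.45
ee_pos: [0.6286, 0.1262, 0.1112]
tool_rot: [0.713, 0.701, 0.001, 0.0]
contact_force: [-0.6, 1.0, 6.1]
gripper_width: 0.022
```

Run:
```python
from h import *
to(.461,.156,.11,89)
```

```text
shift [ 0.271 -1.681  0.009] turn z 0.000/alt -1.000 | at [0.6286 0.1262 0.1112] head 89.1 tilt 0.09 q6 -1.45 F [-0.6  1.   6.1] w 0.0220 t 53.5
```

Request:
{"fn": "drive_tool", "kwargs": {
  "plan": [
    [[0.03, 0, 0, 0, 0, 0, 1], [0.09, 0, 0, 0, 0, 0, 1], [0.16, -0.03, 0, 0, 0, 0, 1], [0.22, -0.09, 0, 0, 0, 0, 1], [0.26, -0.17, 0, 0, 0, 0, 1], [0.27, -0.27, 0, 0, 0, 0, 1], [0.27, -0.38, 0, 0, 0, 0, 1], [0.27, -0.5, 0, 0, 0, 0, 1], [0.27, -0.62, 0, 0, 0, 0, 1], [0.27, -0.75, 0, 0, 0, 0, 1], [0.27, -0.88, 0, 0, 0, 0, 1], [0.27, -1, 0, 0, 0, 0, 1]]
  ]
}}

```text
t: 54.65
ee_pos: [0.5292, 0.1542, 0.1111]
tool_rot: [0.713, 0.701, 0.001, 0.001]
contact_force: [1.7, -1.0, 6.3]
gripper_width: 0.0214
```

Request:
{"fn": "drive_tool", "kwargs": {
  "plan": [
    [[0, -0.12, 0, 0, 0, 0, 1], [0, -0.24, 0, 0, 0, 0, 1], [0, -0.35, 0, 0, 0, 0, 1], [0, -0.45, 0, 0, 0, 0, 1], [0, -0.53, 0, 0, 0, 0, 1], [0, -0.6, 0, 0, 0, 0, 1], [0, -0.65, 0, 0, 0, 0, 1], [0, -0.68, 0, 0, 0, 0, 1], [0.01, -0.69, 0, 0, 0, 0, 1], [0.02, -0.7, 0, 0, 0, 0, 1], [0.02, -0.7, 0, 0, 0, 0, 1]]
  ]
}}

```text
t: 55.75
ee_pos: [0.4608, 0.1576, 0.1111]
tool_rot: [0.713, 0.701, 0.002, 0.002]
contact_force: [5.9, -0.9, 4.3]
gripper_width: 0.0221
```

Run:
```python
from h import *
to(.461,.156,.11,89)
im=viewer.capture("side"); crop("side","n1",200,130,460,330,3,im)
im=viewer.capture("top"); crop("top","n1t",190,170,350,310,5,im)
```

```text
shift [-0.016  0.002  0.011] turn z 0.000/alt -1.000 | at [0.4608 0.1576 0.1111] head 89.1 tilt 0.30 q6 -1.34 F [ 5.9 -0.9  4.3] w 0.0221 t 55.8
```

View pics/n1.png

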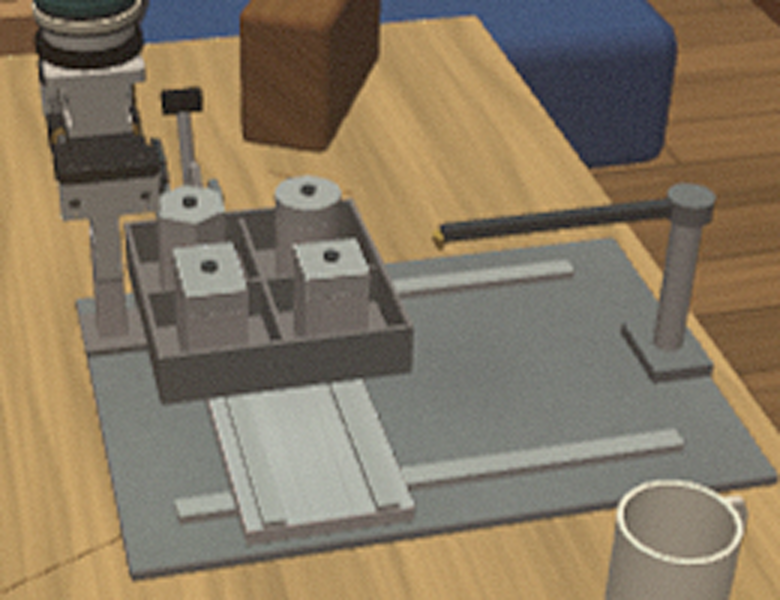

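View pics/n1t.png

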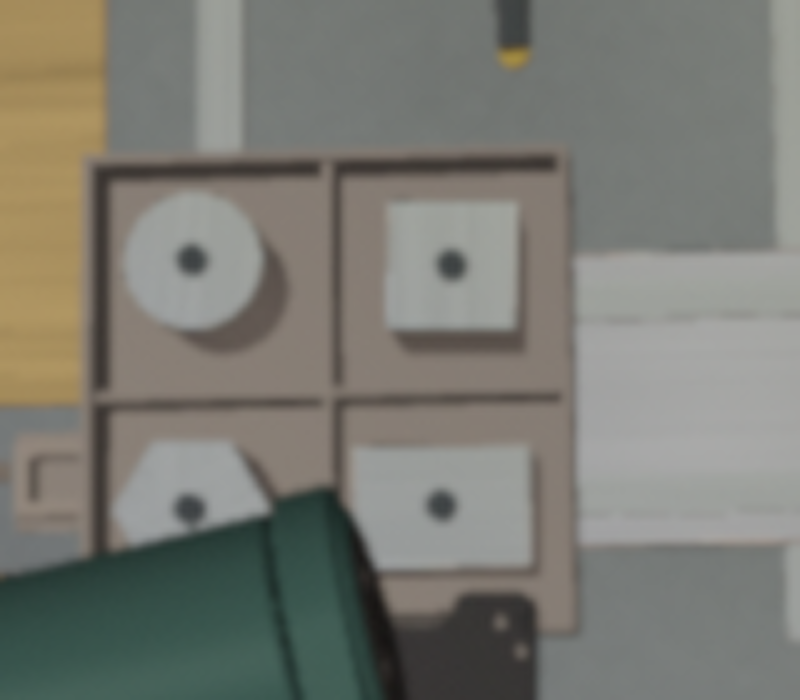

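Request:
{"fn": "drive_tool", "kwargs": {
  "plan": [
    [[0.01, 0.0, 0, 0, 0, 0, 1], [0.02, 0, 0, 0, 0, 0, 1], [0.03, 0, 0, 0, 0, 0, 1], [0.03, 0, 0, 0, 0, 0, 1], [0.03, 0, 0, 0, 0, 0, 1]]
  ]
}}

```text
t: 56.35
ee_pos: [0.4608, 0.1587, 0.1111]
tool_rot: [0.713, 0.701, 0.0, 0.003]
contact_force: [4.8, -5.6, 6.3]
gripper_width: 0.0217
```

Request:
{"fn": "drive_tool", "kwargs": {
  "plan": [
    [[0, 0, 0, 0, 0, 0, 0.8], [0, 0, 0, 0, 0, 0, 0.6], [0, 0, 0, 0, 0, 0, 0.5], [0, 0, 0, 0, 0, 0, 0.5], [0, 0, -0.2, 0, 0, 0, 0.5], [0, 0, -0.5, 0, 0, 0, 0.5], [0, 0, -0.9, 0, 0, 0, 0.5], [0, 0, -1, 0, 0, 0, 0.5], [0, 0, -1, 0, 0, 0, 0.5]]
  ]
}}

```text
t: 57.25
ee_pos: [0.4595, 0.1612, 0.2115]
tool_rot: [0.713, 0.701, 0.001, 0.001]
contact_force: [0.1, -0.9, -0.6]
gripper_width: 0.0471
```

Request:
{"fn": "drive_tool", "kwargs": {
  "plan": [
    [[0.3, 0, -0.05, 0, 0, 0.04, 1], [0.7, 0.1, -0.05, 0, 0, 0.08, 1], [1, 0.2, -0.05, 0, 0, 0.12, 1], [1, 0.2, -0.05, 0, 0, 0.16, 1], [1, 0.2, -0.05, 0, 0, 0.2, 1], [1, 0.2, -0.05, 0, 0, 0.24, 1], [1, 0.2, -0.05, 0, 0, 0.28, 1], [1, 0.2, -0.05, 0, 0, 0.32, 1], [1, 0.2, -0.05, 0, 0, 0.36, 1], [1, 0.2, -0.05, 0, 0, 0.4, 1], [1, 0.2, -0.05, 0, 0, 0.44, 1], [1, 0.2, -0.05, 0, 0, 0.48, 1]]
  ]
}}

```text
t: 58.45
ee_pos: [0.4791, 0.2601, 0.2116]
tool_rot: [1.0, 0.021, -0.003, 0.001]
contact_force: [0.3, -0.3, -0.3]
gripper_width: 0.0003
```

Run:
```python
from h import *
to(.554,.395,.21,-1)
im=viewer.capture("side"); crop("side","o1",180,80,380,230,4,im)
im=viewer.capture("top"); crop("top","o1t",130,170,330,310,4,im)
```

```text
shift [ 0.804 -1.317  0.009] turn z 0.019/alt -0.981 | at [0.4791 0.2601 0.2116] head 2.4 tilt 0.32 q6 0.35 F [ 0.3 -0.3 -0.3] w 0.0003 t 58.5
```

View pics/o1.png

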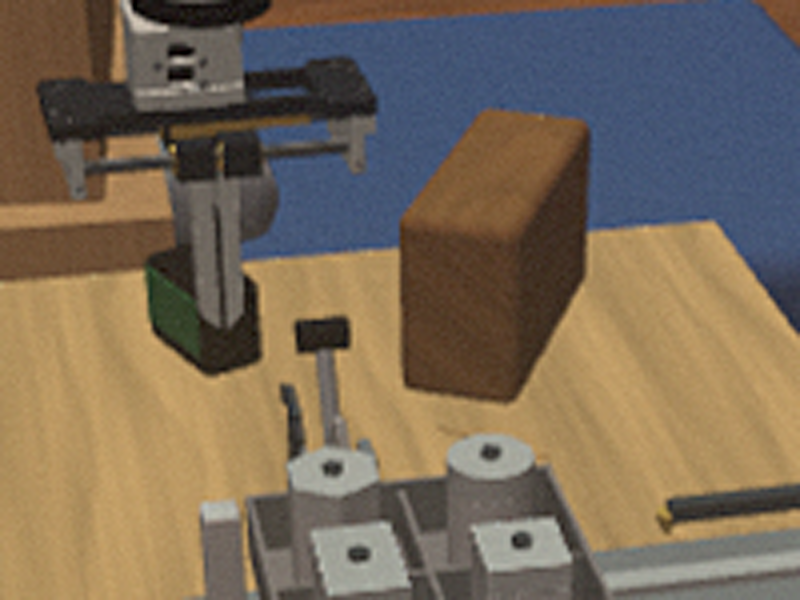

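View pics/o1t.png

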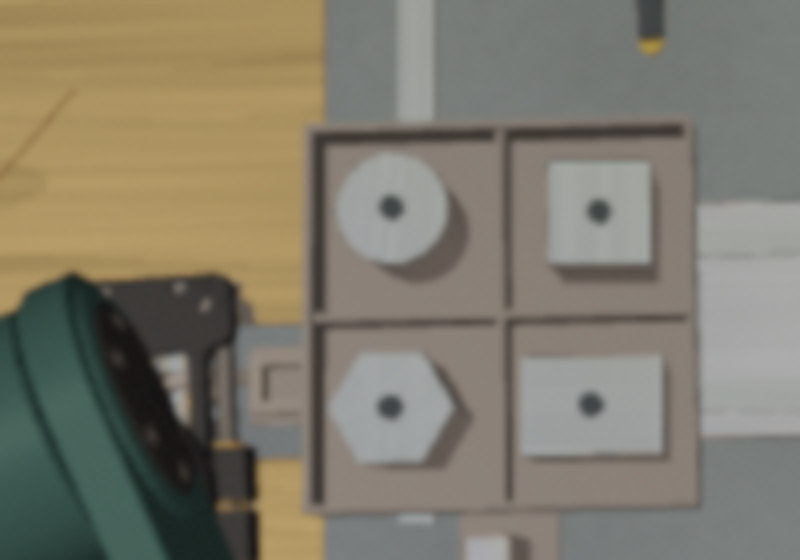

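Run:
```python
from h import *
print(px2w("side",180+322/4,80+333/4,.133))
im=viewer.capture("top")
B=buttons(im,{n:(130+x/4,170+y/4) for n,(x,y) in dict(round=(391,207),square=(598,211),hex=(390,406),obl=(591,404)).items()})
for n,(p,P) in B.items(): print(n,np.round(P,4),"rel",np.round(rel(P)-rel(B["round"][1]),4))
```

```text
[0.55226617 0.35117308 0.133     ]
round [0.6265 0.2027 0.127 ] rel [0. 0.]
square [0.6218 0.1048 0.127 ] rel [0.003 0.098]
hex [0.5319 0.2039 0.127 ] rel [0.0946 0.0004]
obl [0.5305 0.1101 0.127 ] rel [0.0944 0.0942]
```

Request:
{"fn": "drive_tool", "kwargs": {
  "plan": [
    [[0.2, -0.4, 0, 0, 0, 0.02, 1], [0.4, -0.8, 0, 0, 0, 0.02, 1], [0.6, -1, 0, 0, 0, 0.02, 1], [0.8, -1, 0, 0, 0, 0.02, 1], [0.8, -1, 0, 0, 0, 0.02, 1]]
  ]
}}

```text
t: 59.1
ee_pos: [0.5566, 0.3642, 0.2119]
tool_rot: [1.0, -0.007, -0.001, 0.001]
contact_force: [-0.8, -0.4, 0.4]
gripper_width: 0.0004
```

Request:
{"fn": "drive_tool", "kwargs": {
  "plan": [
    [[0, -0.2, 0, 0, 0, 0, 1], [0, -0.35, 0, 0, 0, 0, 1], [0, -0.35, 0, 0, 0, 0, 1], [0, -0.35, 0, 0, 0, 0, 1]]
  ]
}}

```text
t: 59.5
ee_pos: [0.5557, 0.399, 0.2148]
tool_rot: [1.0, -0.008, -0.0, 0.0]
contact_force: [-0.3, -0.6, 0.7]
gripper_width: 0.0007
```

Run:
```python
from h import *
to(.553,.395,.133,-1)
im=viewer.capture("side"); crop("side","o2",180,60,380,210,4,im)
```

```text
shift [-0.026  0.039  0.818] turn z 0.001/alt -0.999 | at [0.5557 0.399  0.2148] head -0.9 tilt 0.06 q6 0.56 F [-0.3 -0.6  0.7] w 0.0007 t 59.5
```

View pics/o2.png

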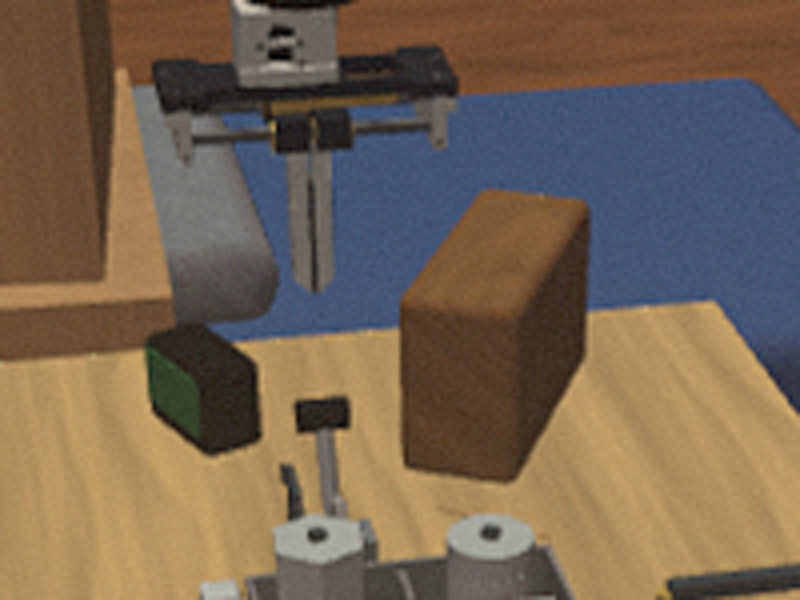

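Run:
```python
from h import *
for n,p in dict(bl=(405,460),br=(512,482)).items():
    print(n,px2w("side",180+p[0]/4,60+p[1]/4,0.0))
for n,p in dict(tl=(402,303),tr=(518,322)).items():
    for z in (.1,.15,.2): print(n,z,px2w("side",180+p[0]/4,60+p[1]/4,z))
for p in((110,195),(80,230)): print(px2w("top",*p,0),px2w("top",*p,.12))
```

```text
bl [0.63734821 0.5186584  0.        ]
br [0.70705194 0.47016316 0.        ]
tl 0.1 [0.64739313 0.57310548 0.1       ]
tl 0.15 [0.62716582 0.46650707 0.15      ]
tl 0.2 [0.60693852 0.35990866 0.2       ]
tr 0.1 [0.72326592 0.52495249 0.1       ]
tr 0.15 [0.69764043 0.42178006 0.15      ]
tr 0.2 [0.67201494 0.31860763 0.2       ]
[0.71033533 0.47117981 0.        ] [0.68489802 0.42788928 0.12      ]
[0.63734116 0.53292074 0.        ] [0.61885971 0.48374671 0.12      ]
```

Request:
{"fn": "drive_tool", "kwargs": {
  "plan": [
    [[-0.03, 0.02, 0.2, 0, 0, 0, 1], [-0.03, 0.02, 0.5, 0, 0, 0, 1], [-0.03, 0.02, 0.75, 0, 0, 0, 1], [-0.03, 0.02, 0.83, 0, 0, 0, 1], [-0.03, 0.02, 0.83, 0, 0, 0, 1], [-0.03, 0.02, 0.83, 0, 0, 0, 1]]
  ]
}}

```text
t: 60.15
ee_pos: [0.5539, 0.3973, 0.1337]
tool_rot: [1.0, -0.008, 0.001, -0.001]
contact_force: [0.1, 0.6, 1.0]
gripper_width: 0.0002
```

Request:
{"fn": "drive_tool", "kwargs": {
  "plan": [
    [[0, 0.1, 0, 0, 0, 0, 1], [0, 0.2, 0, 0, 0, 0, 1], [0, 0.3, 0, 0, 0, 0, 1], [0, 0.4, 0, 0, 0, 0, 1], [0, 0.5, 0, 0, 0, 0, 1], [0, 0.6, 0, 0, 0, 0, 1], [0, 0.7, 0, 0, 0, 0, 1], [0, 0.8, 0, 0, 0, 0, 1], [0, 0.86, 0, 0, 0, 0, 1], [0, 0.88, 0, 0, 0, 0, 1], [0, 0.88, 0, 0, 0, 0, 1]]
  ]
}}

```text
t: 61.25
ee_pos: [0.5518, 0.3087, 0.1318]
tool_rot: [1.0, -0.008, -0.0, 0.0]
contact_force: [-0.3, 0.4, -0.3]
gripper_width: 0.0004
```

Run:
```python
from h import *
to(.553,.308,.133,-1)
im=viewer.capture("side"); crop("side","p1",180,80,380,230,4,im)
```

```text
shift [ 0.012  0.007 -0.012] turn z 0.000/alt -1.000 | at [0.5518 0.3087 0.1318] head -1.0 tilt 0.03 q6 0.44 F [-0.3  0.4 -0.3] w 0.0004 t 61.2
```

View pics/p1.png

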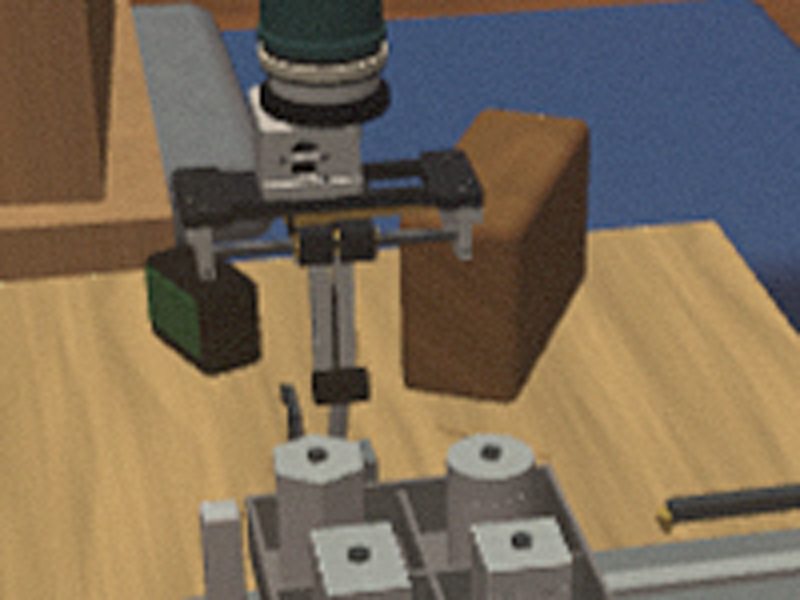

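Request:
{"fn": "drive_tool", "kwargs": {
  "plan": [
    [[0, -0.1, 0, 0, 0, 0, 1], [0, -0.2, 0, 0, 0, 0, 1], [0, -0.2, -0.4, 0, 0, 0, 1], [0, -0.2, -0.9, 0, 0, 0, 1], [-0.4, -0.2, -1, 0, 0, 0, 1], [-0.8, -0.4, -1, 0, 0, 0, 1], [-1, -0.6, -1, 0, 0, 0, 1], [-1, -0.6, -1, 0, 0, 0, 1]]
  ]
}}

```text
t: 62.1
ee_pos: [0.45, 0.3742, 0.233]
tool_rot: [1.0, -0.005, 0.0, -0.001]
contact_force: [0.2, 0.0, 0.6]
gripper_width: 0.0004
```

Request:
{"fn": "drive_tool", "kwargs": {
  "plan": [
    [[-0.4, -0.2, 0, 0, 0, 0, 1], [-0.8, -0.4, 0, 0, 0, 0, 1], [-1, -0.6, 0, 0, 0, 0, 1], [-1, -0.6, 0, 0, 0, 0, 1], [-1, -0.6, 0, 0, 0, 0, 1]]
  ]
}}

```text
t: 62.6
ee_pos: [0.354, 0.4328, 0.2318]
tool_rot: [1.0, -0.007, 0.0, 0.0]
contact_force: [0.6, -0.5, -0.3]
gripper_width: 0.0008
```

Run:
```python
from h import *
to(.553,.308,.133,-1)
im=viewer.capture("side"); crop("side","q1",180,80,480,420,1.7,im); crop("side","q1z",190,120,350,240,5,im)
im=viewer.capture("top"); crop("top","q1t",130,80,530,340,2,im); crop("top","q1tz",150,200,310,320,5,im)
```

```text
shift [2.007 1.217 0.99 ] turn z 0.001/alt -0.999 | at [0.354  0.4328 0.2318] head -0.9 tilt 0.06 q6 0.80 F [ 0.6 -0.5 -0.3] w 0.0008 t 62.6
```

View pics/q1z.png

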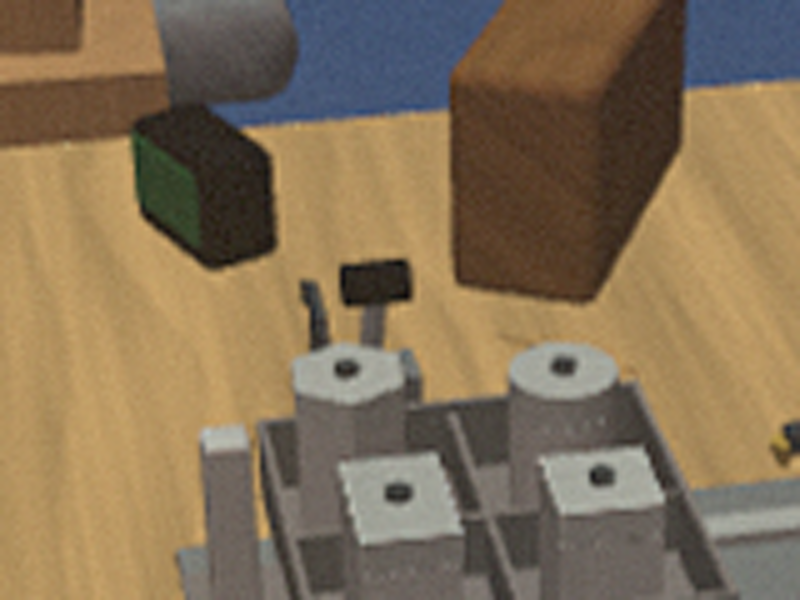

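View pics/q1t.png

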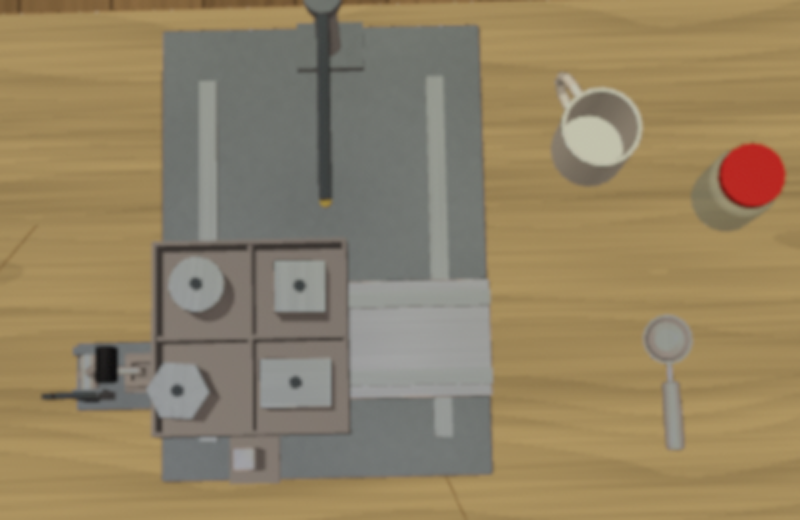

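View pics/q1tz.png

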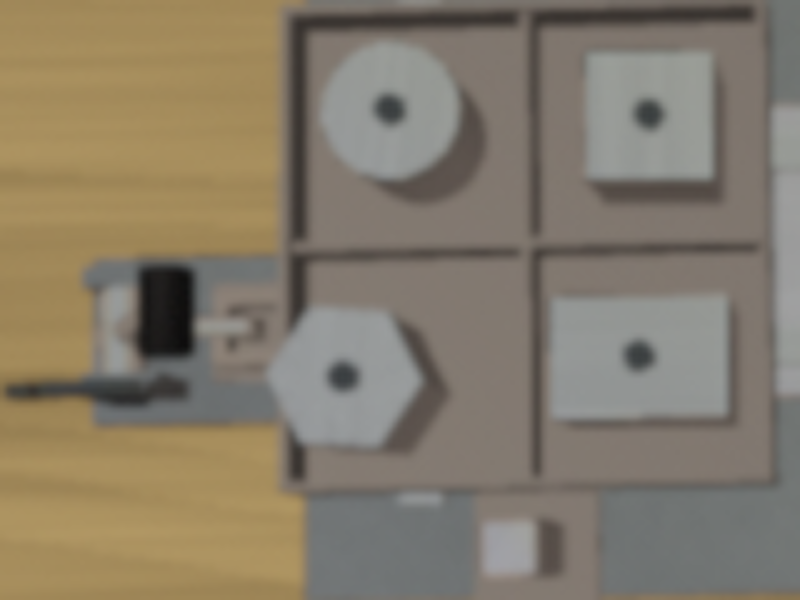

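Run:
```python
from h import *
im=viewer.capture("top")
f=lambda x,y:(150+(x+.5)/5-.5,200+(y+.5)/5-.5); s=lambda x,y:(190+(x+.5)/5-.5,120+(y+.5)/5-.5)
for n,t,q in (("hex",(343,376),(346,368)),("round",(389,108),(564,366)),("sq",(648,113),(602,476)),("obl",(639,355),(399,491))):
    print(n,np.round(tri(f(*t),s(*q)),4),np.round(px2w("top",*f(*t),.127),4))
for n,t in dict(tl=(285,10),tr=(768,5),br=(776,484),bl=(280,490)).items(): print(n,np.round(px2w("top",*f(*t),.081),4))
P=[px2w("top",*f(*t),.123) for t in((268,374),(313,306),(390,312),(422,377),(377,450),(304,442))]
print("hex lid mean",np.round(np.mean(P,0),4),[np.round(p[:2],4) for p in P])
```

```text
hex [0.5261 0.2215 0.1225] [0.5258 0.2207 0.127 ]
round [0.6278 0.2036 0.1215] [0.6267 0.2027 0.127 ]
sq [0.6229 0.1053 0.1215] [0.6221 0.1049 0.127 ]
obl [0.5312 0.1102 0.1229] [0.5306 0.1099 0.127 ]
tl [0.6745 0.251  0.081 ]
tr [0.6711 0.0603 0.081 ]
br [0.4826 0.0616 0.081 ]
bl [0.4857 0.2536 0.081 ]
hex lid mean [0.5258 0.2204 0.123 ] [array([0.5277, 0.2495]), array([0.5528, 0.2325]), array([0.5497, 0.2036]), array([0.5249, 0.1918]), array([0.4981, 0.2089]), array([0.5018, 0.2361])]
```

View pics/q1.png

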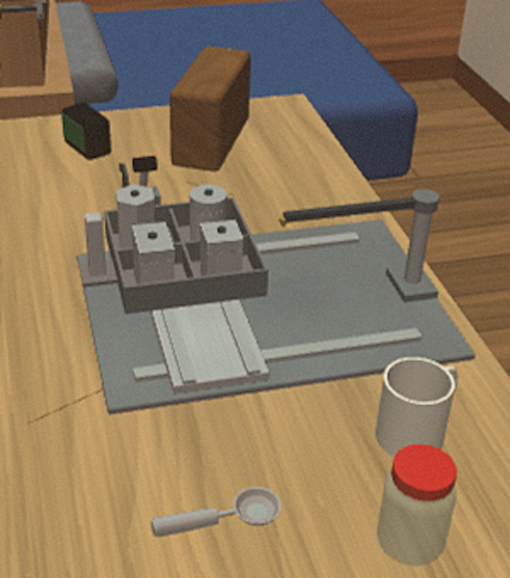

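```bash
python3 -c "
from rig import order, monitor
print(monitor.read_state()['t']); print(order.sign_off())"
```

```text
62.75
the job is handed in; nothing more can be done
None
```

All four tins were there. I checked them in the order round, square, six-sided, oblong, and handed the job in at about 63 s of the 210 s allowed. No verdict was reported.

- **Lever and tins:** I threw the lever to the free notch and stood each tin in its own well. I slid the carrier by its post, and each button rested under the pointer for at least 1.5 s.
- **Alignment:** By the pictures, the round, square and oblong buttons sat within about 1 mm of the pointer tip.
- **Six-sided tin not seen directly:** The arm hid its button during its reading. I placed it from the other tins' positions and corrected about 0.8 mm. A later clear view showed the tins had kept their positions relative to each other.
- **Going home:** I pushed the carrier against both end stops (contact force about 5 N each way) and put the lever back. In the side view its handle is at the same pixel as when it started locked.
- **Knock after the readings:** In the last pictures the six-sided tin had been knocked about 18 mm sideways inside its own well, between about 59 s and 63 s. It has one corner at the wall but is still upright, with its lid level and at the same height as the others. I left it there because the lever was already locked.
- **Final state:** The last pictures show the carrier home, the lever locked and all four tins standing. The pointer, mug, jar and spoon look undisturbed, and the arm is clear of everything.

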